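Change over the sample pots on a bench shaker

ROBOT

A 6-joint arm with a two-finger parallel gripper is mounted at the origin on the work surface. World frame = base frame: x ahead of the robot, y to its left, z up, the work surface at z = 0. Lengths are in mm, angles in rad, forces in N, time in s.
With the tool pointing down it reaches from about 300 to 775 mm from the base axis. Payload 14.6 kg.
Tool frame: the origin (TCP) lies on the centre line of the jaws, within the pads' length; the fingertips stand manip.tcp_to_tips ahead of it and the grasp point (between the pads) lies 5 mm behind it (manip.tcp_to_tips is the distance from the TCP to the fingertips, in mm); z points along the fingers, y is the direction in which the jaws open and shut (so a half turn about z gives the same grasp; the last joint's range is limited). The gripper opens to 94 mm and grips with 3 to 60 N. Pads are 16 mm wide; open, the fingers measure 119 mm over their backs; the gripper's body (75 mm by 177 mm) begins 78 mm behind the grasp point.
Start: joints at [-1.227, 0.3, 1.521, -0, 1.321, -0.067], TCP at [219.631, -504.234, 185.446] pointing down, gripper open.
Joint ranges: [-3.03, 3.03], [-0.79, 2.21], [0.23, 2.52], [-1.04, 4.18], [0, 3.07], [-2.55, 2.55]. Speed limits (rad/s): [2.22, 2.22, 2.57, 3.14, 3.14, 3.14].

INTERFACE

Orientations are given as [roll, pitch, yaw] about the fixed x, y, z axes, in that order (R = Rz(yaw) Ry(pitch) Rx(roll)).
In Python, from cell import manip, optics, workorder gives the robot as it stands. The module is installed in compiled form; this text tells all that it offers.
- The arm moves only by the tool jog_arm, never from a script. Its argument "deltas" is text: rows parted by semicolons, each of 5 numbers parted by spaces: the shift along the tool's x, y, z in mm, then the turn about the tool's z in rad, then the finger opening in mm, from 0 to 94. In form: tx ty tz twist grip; .... A call has exactly 10 rows; each row is the pose to reach, as a shift and turn from the pose commanded when the call began, along the tool's axes at that moment; what a row does not reach only later rows make up. A row lasts 1/8 s, in which the tool goes at most 62.5 mm and 10.7 degrees, less where a joint would pass 70% of its speed; a pose out of reach is approached as far as the arm can. A call with a gripper value outside its range is refused whole. The fingers move at their own pace and stop on an object; "squeeze" is the grip in N (left out, the last holds). Time passes only in rows, so rows that repeat a pose let the fingers close, or fill a call up. It gives the time, the measured TCP pose, the force and the opening at its end, in the units of the state.
- manip.read_state(): the state, without advancing time (a new reading comes with each control period).
- optics.camera(name): name is "scene" or "side" or "wrist"; returns (picture, depth): 420x560x3 uint8, red, green, blue; 420x560 float32, mm along the optical axis (not along the pixel's ray), 0 where there is no reading.
- optics.get_calibration(name): a dict with "intrinsics" (3x3 intrinsics, pixels), "dist_coeffs" ([k1, k2, p1, p2, k3] as OpenCV has them; the pictures are not rectified), "R" (3x3) and "t" (3): a world point X has camera coordinates R X + t; the wrist camera has in their place "hand_eye" (4x4, takes a point from camera to tool coordinates, whose origin is the TCP and whose axes are the flange's). Camera axes: x right, y down, z forward; pixel columns grow to the right and rows downward; lengths in mm; the calibration is good to about 2 mm. A picture is of the moment at which its call begins: read the wrist's pose just before it. get_calibration takes no time and is no camera call.
- workorder.sign_off(): hands the job in, once; it reports no verdict.
The state is a dict: "clock": time; "joints": joint angles; "qd": joint speeds; "effort": joint torques, N m; "eef_pos": TCP position; "eef_rot": TCP orientation; "wrist_force": force on the tool from outside, world axes, zero at the start; "moment": the same for the moment, N m; "finger_gap": finger opening in mm.
Only numpy, scipy, OpenCV 4.12 (cv2) and the standard library are available. Lean on these libraries where they do the work, as an engineer would, in place of code of your own. Each camera call takes 0.05 s, during which the arm holds its last target.

TASK

Change over the shaker: switch its isolator off, then swing the hold-down bail fully back, move every finished pot (orange lid) from the shaker to stand upright in the blue tray, and stand every fresh pot (green lid) upright on the floor of a shaker cell of its own. Only when all pots are in place swing the bail down until it rests in its catch, and then switch the isolator back on; never have the isolator on while the bail is up. Leave the other things on the bench where they are.

Things in the scene. Friction and masses are not known exactly. Their poses are not given: they have to be found in the camera images.
- shaker: Fixed orbital shaker, place and yaw vary: white plinth 200 (x) x 270 (y) x 44 mm. Origin centre of underside; x points away from the robot at yaw 0. Four cells in a row on top, centres x = 0, y = -84, -28, 28, 84 mm; floor at z = 60 mm, each 60 (x) x 52 (y) mm clear, walls 18 mm high. Posts to z = 136 mm at y = +/-121: hinge posts at x = 50, catch posts with brass forks at x = -45.
- bail (a joint): Hold-down bail, a steel frame over the tray, hinged at its far (+x) side. 0 = closed: level at z = 130 mm (10 mm over the lids), front bar in the brass forks. Grows as it swings up and back; 2.1 = fully back, end stop. Stiff (0.14 N m): stays where left. Turns about the shaker's y through bail_hinge; from there the handle is at x = -145 cos q, z = 145 sin q mm.
- bail_hinge (a point): Middle of the bail's hinge line: in the shaker's frame x = +50, y = 0, z = 130 mm.
- bail_handle (a point): Middle of the bail's red handle bar: round, 12 mm thick, 74 mm long along the shaker's y, 145 mm from the hinge line, joined to the bail's front bar (parallel, 50 mm nearer the hinge) by two 8 mm stems at its ends. Closed, it is at z = 130 mm, in front of the pots, over the plinth (86 mm clear beneath).
- isolator_box: Grey isolator box, fixed, place and yaw vary, 100 (x) x 80 (y) x 45 mm. Origin: centre of the underside. On top a red-handled toggle lever swings along the box's x axis; green patch at the +x end (ON side), white patch at the -x end (OFF side).
- isolator (a joint): Isolator lever, hinged about the box's y axis at the middle of its top (z = 45 mm). 0 = OFF, leaning 0.6 rad towards the white patch (-x of the box); 1.2 = ON, leaning 0.6 rad towards the green patch (+x). Over-centre: from past the middle (0.6) it falls to that end stop and stays; a push under 2 N moves it.
- isolator_tip (a point): Top of the isolator lever, 75 mm from its pivot; the red grip is 16 mm thick (along the swing), 30 mm wide (box y) and 34 mm long below this point. About 107 mm above the bench at either end stop, 120 mm at the middle.
- out_tray: Blue open tray, fixed at a varying place and yaw, 120 (x) x 170 (y) x 18 mm, 4 mm walls, floor 4 mm above the bench. Origin: centre of the underside. Finished pots go here. It and the isolator box may swap places.
- done0: Finished sample pot: round, 42 mm diameter, 60 mm tall, about 90 g, bottom-heavy, ORANGE lid, tan body. Origin: centre of the underside, z up. At the start in a shaker cell; one or two of the four are present (None = absent).
- done1: Finished sample pot: round, 42 mm diameter, 60 mm tall, about 90 g, bottom-heavy, ORANGE lid, tan body. Origin: centre of the underside, z up. At the start in a shaker cell; one or two of the four are present (None = absent).
- done2: Finished sample pot: round, 42 mm diameter, 60 mm tall, about 90 g, bottom-heavy, ORANGE lid, tan body. Origin: centre of the underside, z up. At the start in a shaker cell; one or two of the four are present (None = absent).
- done3: Finished sample pot: round, 42 mm diameter, 60 mm tall, about 90 g, bottom-heavy, ORANGE lid, tan body. Origin: centre of the underside, z up. At the start in a shaker cell; one or two of the four are present (None = absent).
- fresh0: Fresh sample pot: same size (42 mm diameter, 60 mm tall, about 90 g), GREEN lid, whitish body. Origin: centre of the underside, z up. At the start standing on the bench left of the shaker; two or three of the four are present (None = absent).
- fresh1: Fresh sample pot: same size (42 mm diameter, 60 mm tall, about 90 g), GREEN lid, whitish body. Origin: centre of the underside, z up. At the start standing on the bench left of the shaker; two or three of the four are present (None = absent).
- fresh2: Fresh sample pot: same size (42 mm diameter, 60 mm tall, about 90 g), GREEN lid, whitish body. Origin: centre of the underside, z up. At the start standing on the bench left of the shaker; two or three of the four are present (None = absent).
- fresh3: Fresh sample pot: same size (42 mm diameter, 60 mm tall, about 90 g), GREEN lid, whitish body. Origin: centre of the underside, z up. At the start standing on the bench left of the shaker; two or three of the four are present (None = absent).
- reagent: Amber bottle, black cap, 56 mm diameter, 130 mm tall, origin centre of the underside. Not part of the job.
- beaker: Clear plastic beaker, 66 mm diameter, 85 mm tall. Not part of the job.
- tip_box: White and blue pipette-tip box, 85 x 120 x 58 mm. Not part of the job.
- wash_bottle: White bottle, red cap, 64 mm diameter, 150 mm tall. Not part of the job.
- pipette: Black and white hand pipette lying on the bench, 200 mm long, 26 mm thick. Not part of the job.
- marker: Marker pen lying on the bench, 120 x 12 mm, black with blue cap. Not part of the job.

How it is judged:
By the outcome, as a careful person would: the job done as asked, in the order asked, and still so for the second after the job is handed in, with the robot touching nothing.
Of done0, done1, done2, done3 only 1 to 2 are there at a start; the rules pass over those that are not, and their reading is None.
Of fresh0, fresh1, fresh2, fresh3 only 2 to 3 are there at a start; the rules pass over those that are not, and their reading is None.
At some moment in a run one of fresh0, fresh1, fresh2, fresh3 may be knocked a few centimetres aside while the robot is not near it.
Once in a run the grip may slacken for a moment while it holds something.
It also fails if it takes over 210 s, if anything falls off the work surface, if the arm or the gripper's body presses on something with over 40 N, if the wrist force passes 120 N, or if a joint passes its speed limit or range.

## Working session

There is one attempt and no reset: what is moved stays moved. The work goes in short steps, Python scripts to look and compute and a tool call to move; the robot and the scene stay as the last step left them, time stands still between calls to the robot, and variables do not carry over. Pictures are saved under pics/ and viewed, and the job is handed in when it is done.

Besides the shell and the picture viewer there is one more tool, called after "Emit:" as a command line: name --argument value ..., lists and objects as JSON in quotes. jog_arm: Moves the arm, as the interface text tells. Its arguments: {"type":"object","properties":{"deltas":{"type":"string"},"squeeze":{"type":"number"}},"required":["deltas"]}

```bash
mkdir -p pics; ls
cat > h.py <<'E'
import numpy as np, cv2
from cell import manip, optics, workorder
from scipy.spatial.transform import Rotation as Ro
def save(im,n): cv2.imwrite('pics/'+n+'.png',cv2.cvtColor(im,cv2.COLOR_RGB2BGR))
def pose():
    s=manip.read_state(); return np.array(s['eef_pos']),Ro.from_euler('xyz',s['eef_rot']).as_matrix(),s
def ext(name):
    c=optics.get_calibration(name); K=np.array(c['intrinsics']);d=np.array(c['dist_coeffs'])
    if name=='wrist':
        p,R,_=pose(); H=np.array(c['hand_eye']); Rc=R@H[:3,:3]; o=R@H[:3,3]+p
    else:
        Rc=np.array(c['R']).T; o=-Rc@np.array(c['t'])
    return K,d,Rc,o
def grab(name):
    e=ext(name); im,dep=optics.camera(name); return im,dep,e
def rays(uv,e):
    K,d,Rc,o=e
    n=cv2.undistortPoints(np.array(uv,float).reshape(-1,1,2),K,d).reshape(-1,2)
    return np.c_[n,np.ones(len(n))]@Rc.T,o
def onz(uv,e,z):
    r,o=rays(uv,e); return o+r*((z-o[2])/r[:,2])[:,None]
def deproj(uv,dep,e):
    r,o=rays(uv,e); uv=np.array(uv,int).reshape(-1,2)
    return o+r*dep[uv[:,1],uv[:,0]][:,None]
def proj(X,e):
    K,d,Rc,o=e; Xc=(np.atleast_2d(X)-o)@Rc
    return cv2.projectPoints(Xc,np.zeros(3),np.zeros(3),K,d)[0].reshape(-1,2)
E
python3 - <<'E'
from h import *
for n in ['scene','side','wrist']:
    im,dep,e=grab(n); save(im,n+'0'); np.savez(n+'0.npz',im=im,dep=dep,K=e[0],d=e[1],R=e[2],o=e[3]); print(n,e[3],e[2][:,2],(dep>0).mean())
p,R,s=pose(); print(s, manip.tcp_to_tips)
E
```

```text
pics
scene [1280.04316484 -684.25640119  756.22915035] [-0.60924071  0.59217891 -0.52739917] 0.9931675170068027
side [343.98659594 933.07398339 777.69507654] [ 0.18564156 -0.79849825 -0.5726585 ] 0.9962074829931973
wrist [ 284.76465191 -475.33409569  382.56498106] [-0.22671939 -0.09786544 -0.96903079] 0.9961054421768708
{'clock': 0.15, 'joints': array([-1.22657770e+00,  3.00345519e-01,  1.52146346e+00, -4.23947598e-07,
        1.32068317e+00, -6.65650886e-02]), 'qd': array([ 0.00038307, -0.00120953, -0.00180793, -0.00139838,  0.00095862,
       -0.00119585]), 'effort': array([ 3.53114214e-03, -5.31958723e+01, -3.52820349e+01,  7.08806072e-02,
        2.36002752e-02, -6.27637155e-05]), 'eef_pos': array([ 219.56905786, -504.02567878,  185.00497883]), 'eef_rot': array([-3.14069512e+00, -5.94208955e-05,  4.10783790e-01]), 'wrist_force': array([-0.76700762, -0.08752813,  0.2097228 ]), 'moment': array([ 0.01811017, -0.01665028, -0.03986621]), 'finger_gap': 93.66014211205713} 14.0
```

View pics/scene0.png

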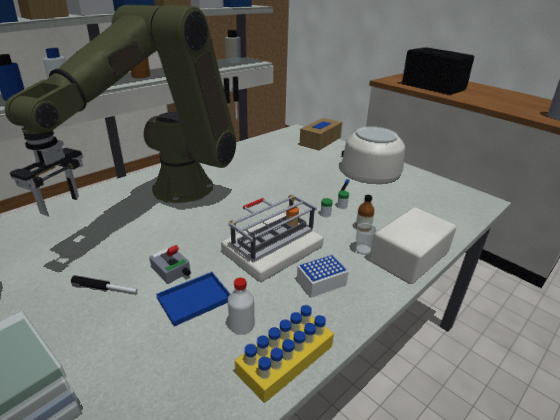

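View pics/side0.png

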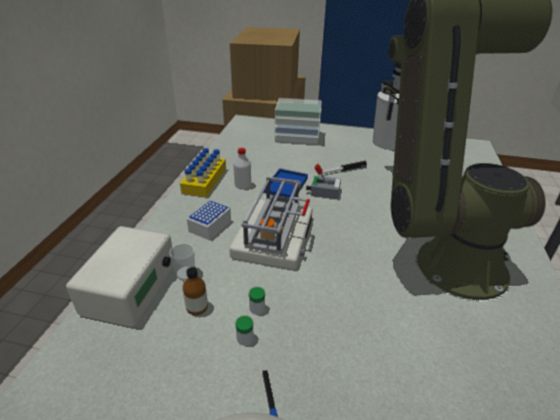

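View pics/wrist0.png

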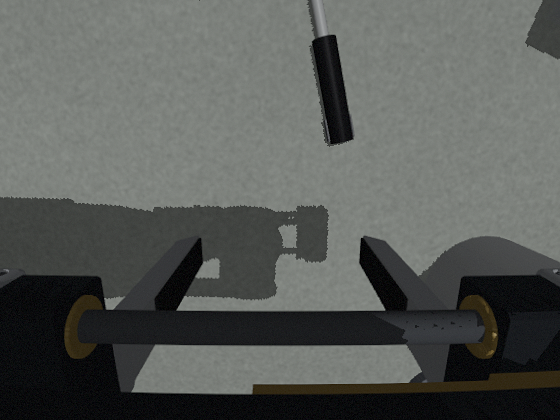

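The scene view shows the shaker near (273,235), isolator near (170,260), tray near (195,297), and two green-lid pots at (326,207) and (343,200). At least one orange lid is under the bail at (292,214). Now I'll measure these.

Run:
```python
from h import *
for n,(x0,y0,x1,y1) in dict(scene=(140,180,380,330),side=(180,140,380,350)).items():
    z=np.load(n+'0.npz'); e=(z['K'],z['d'],z['R'],z['o']); im=z['im'];dep=z['dep']
    hsv=cv2.cvtColor(im,cv2.COLOR_RGB2HSV)
    save(cv2.resize(im[y0:y1,x0:x1],None,fx=3,fy=3,interpolation=cv2.INTER_CUBIC),n+'z')
    M=dict(red=((hsv[...,0]<6)|(hsv[...,0]>174)),orange=(hsv[...,0]>7)&(hsv[...,0]<17),green=(hsv[...,0]>45)&(hsv[...,0]<80),blue=(hsv[...,0]>100)&(hsv[...,0]<125))
    for c,m in M.items():
        m=m&(hsv[...,1]>130)&(hsv[...,2]>60)&(dep>0)
        k,lab,st,ce=cv2.connectedComponentsWithStats(m.astype(np.uint8))
        for i in range(1,k):
            if st[i,4]<12: continue
            v,u=np.where(lab==i); P=deproj(np.c_[u,v],dep,e)
            q=np.median(P,0)
            if 0<q[0]<1000 and abs(q[1])<700 and q[2]<200: print(n,c,ce[i].round(),st[i,4],q.round(),P.min(0).round(),P.max(0).round())
```

```text
scene red [253. 203.] 55 [467.  -6. 134.] [459. -46. 127.] [471.  35. 137.]
scene red [172. 250.] 76 [ 473. -310.  102.] [ 327. -321.   -3.] [ 481. -228.  110.]
scene red [240. 283.] 121 [ 745. -283.  149.] [ 603. -295.   -0.] [ 756. -164.  152.]
scene orange [367. 209.] 156 [692. 305.  88.] [662. 293.  65.] [709. 327. 113.]
scene orange [292. 212.] 86 [566.  69. 117.] [550.  49. 101.] [578.  98. 129.]
scene green [343. 194.] 50 [540. 376.  58.] [517. 356.  50.] [557. 397.  62.]
scene green [327. 202.] 56 [537. 281.  59.] [516. 268.  46.] [553. 302.  62.]
scene green [175. 265.] 62 [ 472. -308.   48.] [ 463. -334.   46.] [ 480. -278.   51.]
scene blue [322. 268.] 347 [771. -15.  57.] [719. -69.  52.] [818.  51.  61.]
scene blue [193. 298.] 2190 [ 581. -322.    5.] [ 514. -412.   -1.] [ 653. -216.   23.]
scene blue [295. 318.] 302 [ 871. -225.   92.] [ 856. -267.   80.] [ 882. -175.   96.]
scene blue [309. 329.] 320 [ 914. -224.   92.] [ 899. -267.   81.] [ 926. -173.   95.]
scene blue [274. 333.] 111 [ 870. -290.   92.] [ 856. -302.   82.] [ 882. -276.   95.]
scene blue [263. 341.] 1
[... 1088 characters left out ...]
7.  61.] [515. 366.  53.] [551. 402.  65.]
side blue [196. 161.] 132 [ 908. -253.   92.] [ 897. -360.   82.] [ 921. -169.   97.]
side blue [207. 162.] 141 [ 865. -254.   92.] [ 854. -362.   83.] [ 878. -171.   95.]
side blue [291. 176.] 238 [ 573. -387.    5.] [ 513. -409.   -1.] [ 633. -311.   20.]
side blue [274. 187.] 105 [ 618. -289.    4.] [ 565. -330.   -1.] [ 640. -127.  129.]
side blue [287. 190.] 140 [ 569. -280.    5.] [ 535. -330.   -0.] [ 589. -126.  129.]
side blue [221. 212.] 15 [729. -13.  58.] [723. -47.  55.] [740.  15.  61.]
side blue [198. 220.] 32 [783.  38.  58.] [751.  26.  54.] [815.  52.  60.]
side blue [273. 411.] 43 [428. 540.  13.] [421. 532.  10.] [435. 547.  16.]
```

Run:
```python
from h import *
import numpy as np
# tops of plinth (z~44) and others via depth clouds, top-down map
H=np.zeros((800,800,3),np.uint8)
allP=[]
for n in ['scene','side']:
    z=np.load(n+'0.npz'); e=(z['K'],z['d'],z['R'],z['o']); im=z['im'];dep=z['dep']
    v,u=np.mgrid[0:420,0:560]; uv=np.c_[u.ravel(),v.ravel()]
    P=deproj(uv,dep,e); c=im.reshape(-1,3)
    ok=(dep.ravel()>0)&(P[:,2]<170)&(P[:,2]>6)
    P=P[ok];c=c[ok]; o=np.argsort(P[:,2]);P=P[o];c=c[o]
    # map: x up, y left ; scale 1px = 1mm, x 200..800 , y -500..300
    r=(800-P[:,0]).astype(int); cc=(300-P[:,1]).astype(int)
    k=(r>=0)&(r<600)&(cc>=0)&(cc<800)
    img=np.zeros((600,800,3),np.uint8)
    for a,b,col in zip(r[k],cc[k],c[k]): cv2.circle(img,(int(b),int(a)),1,tuple(int(x) for x in col),-1)
    save(img,'top_'+n)
```

```text
(no output)
```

View pics/top_scene.png

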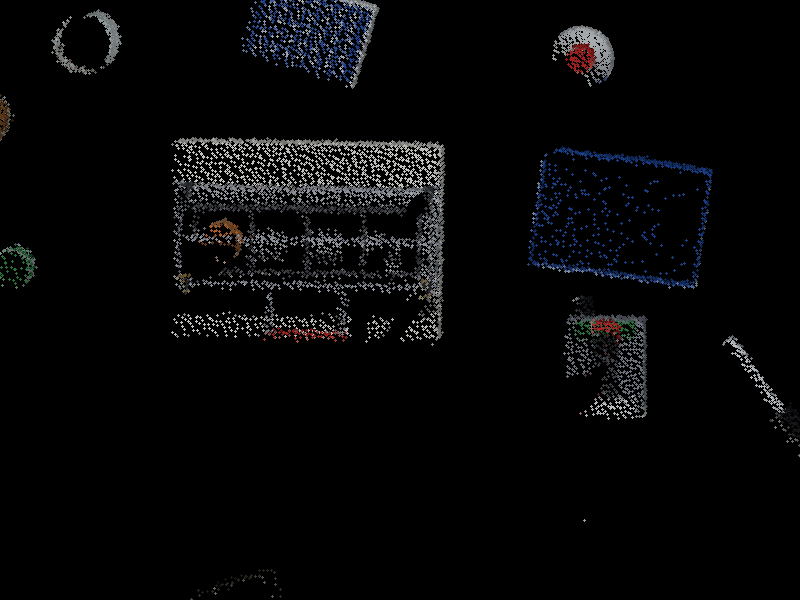

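View pics/top_side.png

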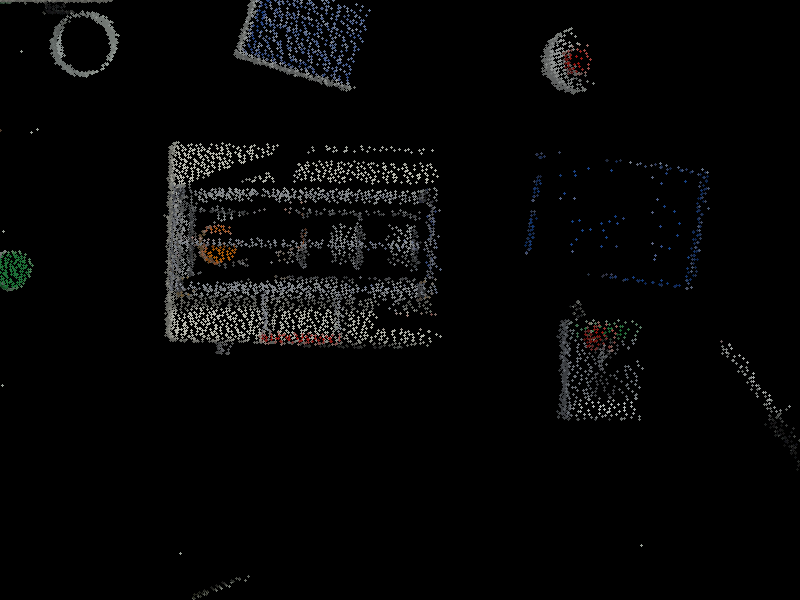

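View pics/scenez.png

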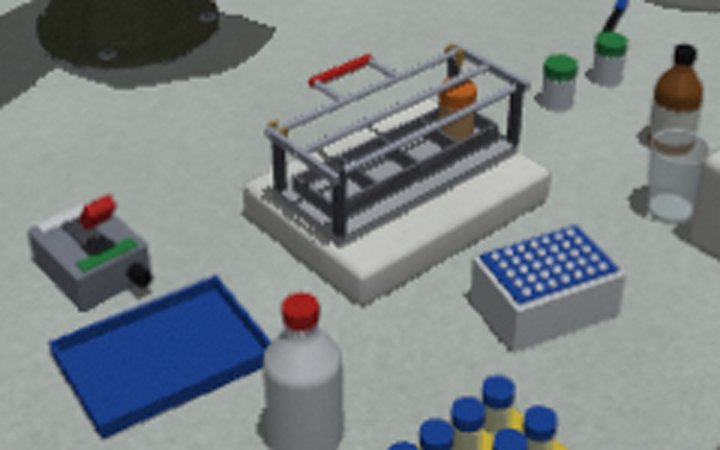

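View pics/sidez.png

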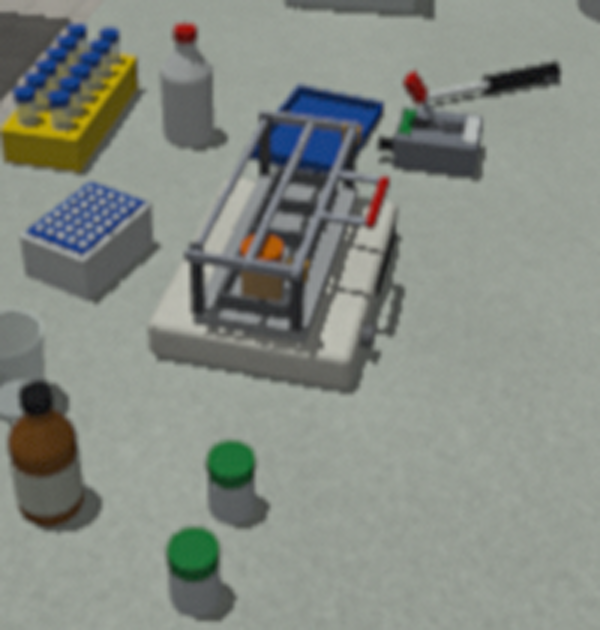

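One finished pot is in the +y end cell and two fresh pots stand on the bench. The lever is leaning to the green end (ON). Next I'll write a delta helper and move near the isolator for a wrist view.

```bash
cat >> h.py <<'E'
def go(*wps):
    """wps (x,y,z,yaw): print tool deltas from current pose"""
    p,R,s=pose(); yaw=s['eef_rot'][2]
    print('at',p.round(1),'yaw %.3f gap %.1f t %.2f F'%(yaw,s['finger_gap'],s['clock']),np.round(s['wrist_force'],1),'j',s['joints'].round(2))
    for w in wps:
        d=R.T@(np.array(w[:3])-p); tw=-(w[3]-yaw)
        print(w,'->',d.round(1),'tw',round((tw+np.pi)%(2*np.pi)-np.pi,3))
E
python3 -c "
from h import *
go((500,-300,190,0))"
```

```text
at [ 219.6 -504.   185. ] yaw 0.411 gap 93.7 t 0.15 F [-0.8 -0.1  0.2] j [-1.23  0.3   1.52 -0.    1.32 -0.07]
(500, -300, 190, 0) -> [338.6 -75.1  -4.9] tw 0.411
```

Emit:
jog_arm --deltas "50 -11 -5 0.1 0; 100 -22 -5 0.2 0; 150 -33 -5 0.3 0; 200 -44 -5 0.41 0; 250 -55 -5 0.411 0; 300 -66 -5 0.411 0; 338 -75 -5 0.411 0; 338 -75 -5 0.411 0; 338 -75 -5 0.411 0; 338 -75 -5 0.411 0" --squeeze 15

```text
clock: 1.4
eef_pos: [498.8, -301.3, 190.5]
eef_rot: [3.142, 0.0, -0.002]
wrist_force: [0.5, 0.3, -0.0]
finger_gap: 0.9
```

Run:
```python
from h import *
im,dep,e=grab('wrist'); save(im,'w1'); np.savez('w1.npz',im=im,dep=dep,K=e[0],d=e[1],R=e[2],o=e[3]); go((500,-300,190,0))
```

```text
at [ 498.9 -301.3  190.5] yaw -0.002 gap 0.4 t 1.45 F [0.  0.8 0.2] j [-0.61  0.37  1.42 -0.    1.36  0.97]
(500, -300, 190, 0) -> [ 1.1 -1.3  0.5] tw -0.002
```

View pics/w1.png

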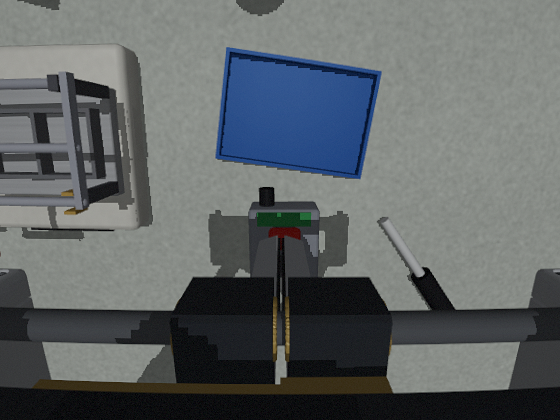

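The wrist view shows the tray (corners about (228,48), (380,72), (360,178), (218,158)), and the isolator box with its green patch at (284,218) and the red grip at (285,232).

Run:
```python
from h import *
z=np.load('w1.npz'); e=(z['K'],z['d'],z['R'],z['o'])
print('tray',onz([[228,48],[380,72],[360,178],[218,158]],e,18).round(1))
t=onz([[228,48],[380,72],[360,178],[218,158]],e,18); print(t.mean(0))
print('box top far',onz([[249,203],[318,203]],e,45).round(1)); print('green',onz([[257,212],[311,212]],e,46).round(1))
print('red',onz([[285,230]],e,107), deproj([[285,232],[275,232],[295,232]],z['dep'],e).round(1))
print('plinth corner', onz([[135,45],[150,227]],e,44).round(1))
```

```text
tray [[ 651.9 -245.5   18. ]
 [ 627.7 -409.2   18. ]
 [ 511.7 -393.4   18. ]
 [ 535.2 -229.6   18. ]]
[ 581.62769204 -319.39860259   18.        ]
box top far [[ 488.5 -266.4   45. ]
 [ 488.3 -342.    45. ]]
green [[ 478.6 -275.    46. ]
 [ 478.4 -334.5   46. ]]
red [[ 477.70890039 -305.00794417  107.        ]] [[ 474.6 -305.1  103.6]
 [ 475.  -295.8  104.7]
 [ 475.  -314.3  104.9]]
plinth corner [[ 650.6 -156.4   44. ]
 [ 460.8 -153.6   44. ]]
```

Emit:
jog_arm --deltas "16 3 0 0 0; 16 3 30 0 0; 16 3 60 0 0; 16 3 88 0 0; 16 3 88 0 0; 6 3 88 0 0; -4 3 88 0 0; -16 3 88 0 0; -28 3 88 0 0; -38 3 88 0 0"

```text
clock: 2.7
eef_pos: [460.7, -303.6, 102.7]
eef_rot: [3.141, -0.0, -0.0]
wrist_force: [0.1, 0.7, -0.4]
finger_gap: 0.0
```

Emit:
jog_arm --deltas "-10 0 0 0 0; -20 0 0 0 0; -30 0 0 0 0; -38 0 0 0 0; -42 0 0 0 0; -42 0 0 0 0; -30 0 0 0 0; 0 0 -40 0 0; 0 0 -88 0 0; 0 0 -100 0 0"

```text
clock: 3.95
eef_pos: [463.3, -303.8, 205.2]
eef_rot: [3.139, -0.004, 0.001]
wrist_force: [0.1, 0.5, -0.5]
finger_gap: 0.8
```

Run:
```python
from h import *
im,dep,e=grab('side'); save(cv2.resize(im[140:220,270:390],None,fx=5,fy=5),'s2'); 
im,dep,e=grab('scene'); save(cv2.resize(im[200:300,120:260],None,fx=5,fy=5),'c2');go((440,0,300,0))
```

```text
at [ 462.3 -303.6  203.2] yaw 0.000 gap 0.3 t 4.05 F [-0.8  0.6 -0.7] j [-0.65  0.29  1.49  0.    1.36  0.92]
(440, 0, 300, 0) -> [ -22.2 -303.5  -97.2] tw 0.0
```

View pics/s2.png

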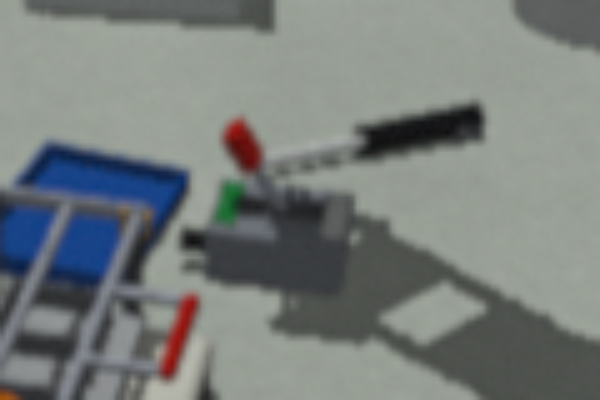

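View pics/c2.png

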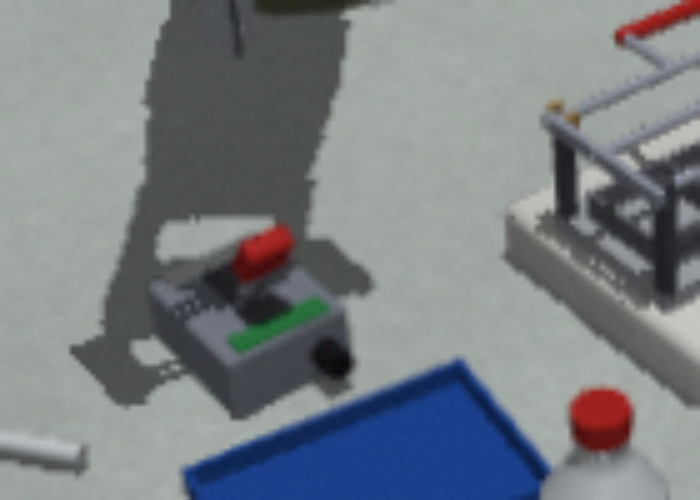

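Run:
```python
from h import *
for n in ['side','scene','wrist']:
    im,dep,e=grab(n); hsv=cv2.cvtColor(im,cv2.COLOR_RGB2HSV)
    m=((hsv[...,0]<6)|(hsv[...,0]>174))&(hsv[...,1]>130)&(hsv[...,2]>60)&(dep>0)
    v,u=np.where(m); P=deproj(np.c_[u,v],dep,e); k=(abs(P[:,1]+304)<40)&(P[:,0]<520)&(P[:,2]>30)
    if k.any(): print(n,np.median(P[k],0).round(),P[k].min(0).round(),P[k].max(0).round())
    if n=='wrist': save(im,'w3')
```

```text
side [ 462. -293.  101.] [ 451. -311.   84.] [ 475. -284.  110.]
scene [ 472. -309.  102.] [ 386. -320.   45.] [ 480. -281.  111.]
wrist [ 468. -304.  104.] [ 450. -319.   85.] [ 478. -290.  110.]
```

View pics/w3.png

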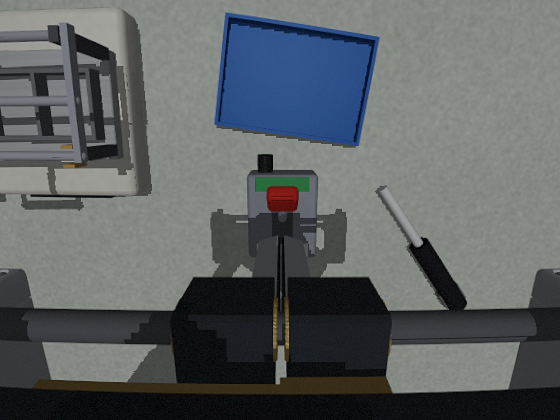

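The lever still leans to the green end, so the push didn't hold. I'll repeat it in stages and look while it's pushed.

Emit:
jog_arm --deltas "50 0 0 0 0; 50 0 30 0 0; 50 0 60 0 0; 50 0 90 0 0; 50 0 103 0 0; 40 0 105 0 0; 30 0 105 0 0; 15 0 105 0 0; 0 0 105 0 0; -10 0 105 0 0"

```text
clock: 5.45
eef_pos: [450.7, -303.7, 98.1]
eef_rot: [3.141, -0.001, -0.001]
wrist_force: [-0.8, -0.9, 0.9]
finger_gap: 0.3
```

Run:
```python
from h import *
go((425,-304,100,0))
for n in ['side','scene','wrist']:
    im,dep,e=grab(n); save(im,n+'4')
    if n=='side':save(cv2.resize(im[120:220,270:390],None,fx=5,fy=5),'s4')
```

```text
at [ 450.7 -303.7   98.1] yaw -0.001 gap 0.3 t 5.45 F [-0.8 -0.9  0.9] j [-0.66  0.37  1.64  0.    1.13  0.91]
(425, -304, 100, 0) -> [-25.7   0.4  -1.9] tw -0.001
```

View pics/s4.png

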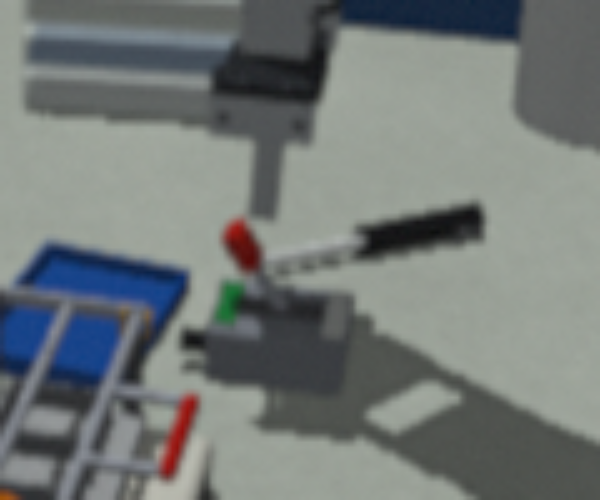

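View pics/wrist4.png

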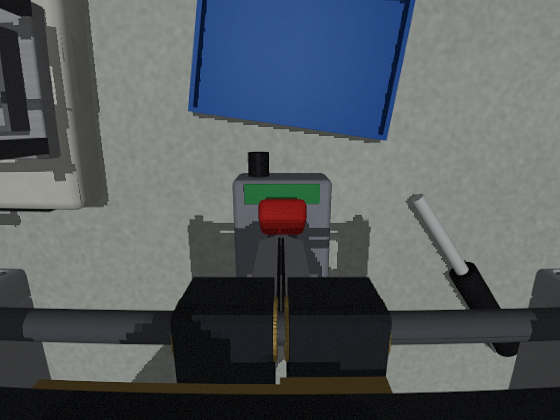

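Run:
```python
from h import *
im,dep,e=grab('wrist'); 
for uv in [(276,240),(287,240),(281,232),(270,260),(295,260),(262,275),(283,215)]: print(uv,im[uv[1],uv[0]],deproj([uv],dep,e).round(1))
im,dep,es=grab('side')
print(proj([[450,-304,84],[450,-304,150],[476,-304,107]],es).round(1),proj([[450,-304,84],[450,-304,98]],e).round(1))
for u in range(316,330,2): print(u,[ (v,deproj([(u,v)],dep,es).round(0)[0].tolist()) for v in (150,160,166)])
```

```text
(276, 240) [61 62 62] [[ 460.8 -300.8  125.2]]
(287, 240) [58 59 62] [[ 460.4 -307.   124.3]]
(281, 232) [61  6  4] [[ 454.8 -303.7   93.3]]
(270, 260) [60 60 61] [[ 460.5 -298.3  152.5]]
(295, 260) [62 64 64] [[ 460.4 -310.3  152.3]]
(262, 275) [61 60 64] [[ 460.6 -295.3  168.7]]
(283, 215) [126  28  23] [[ 470.2 -304.9  106.7]]
[[321.5 171.8]
 [323.1 155.3]
 [314.8 165.3]] [[281.5 234.4]
 [281.5 241.4]]
316 [(150, [512.0, -641.0, 1.0]), (160, [498.0, -539.0, 5.0]), (166, [470.0, -295.0, 110.0])]
318 [(150, [504.0, -647.0, -1.0]), (160, [491.0, -551.0, -0.0]), (166, [464.0, -304.0, 106.0])]
320 [(150, [495.0, -650.0, -2.0]), (160, [457.0, -285.0, 140.0]), (166, [475.0, -499.0, 1.0])]
322 [(150, [454.0, -288.0, 177.0]), (160, [451.0, -290.0, 139.0]), (166, [467.0, -504.0, -1.0])]
324 [(150, [447.0, -292.0, 177.0]), (160, [444.0, -285.0, 142.0]), (166, [459.0, -507.0, -1.0])]
326 [(150, [442.0, -311.0, 168.0]), (160, [458.0, -560.0, -0.0]), (166, [452.0, -516.0, -5.0])]
328 [(150, [461.0, -657.0, -1.0]), (160, [450.0, -564.0, -2.0]), (166, [443.0, -507.0, 1.0])]
```

Run:
```python
from h import *
z=np.load('wrist0.npz'); e=(z['K'],z['d'],z['R'],z['o']);im=z['im']
for uv in [(198,242),(195,250),(180,270),(186,265),(190,270),(364,242),(368,250),(380,270),(372,260),(376,262)]: print(uv,im[uv[1],uv[0]],deproj([uv],z['dep'],e).round(1))
H=np.array(optics.get_calibration('wrist')['hand_eye']);print(H.round(3))
p=np.array([219.6,-504,185]); R=Ro.from_euler('xyz',[-3.1407,0,.4108]).as_matrix()
for t in [0,14]: print(t,proj([p+R@[0,47,t],p+R@[0,-47,t],p+R@[8,-47,t]],e).round(0))
```

```text
(198, 242) [13 12 10] [[ 206.9 -457.3  208.9]]
(195, 250) [5 7 8] [[ 205.2 -458.2  216.4]]
(180, 270) [ 6  7 10] [[ 206.8 -458.   245.3]]
(186, 265) [3 4 4] [[ 205.2 -458.7  235.9]]
(190, 270) [6 8 8] [[ 200.5 -460.9  230.6]]
(364, 242) [0 2 3] [[ 245.4 -543.9  211. ]]
(368, 250) [4 3 0] [[ 244.5 -543.9  221.3]]
(380, 270) [12 11 11] [[ 243.4 -544.4  243.5]]
(372, 260) [0 4 2] [[ 242.5 -544.9  229.3]]
(376, 262) [0 0 0] [[ 244.3 -544.   236.5]]
[[-1.0000e-03 -9.6900e-01 -2.4700e-01  7.1085e+01]
 [ 1.0000e+00 -1.0000e-03  0.0000e+00 -3.3400e-01]
 [-1.0000e-03 -2.4700e-01  9.6900e-01 -1.9762e+02]
 [ 0.0000e+00  0.0000e+00  0.0000e+00  1.0000e+00]]
0 [[353. 239.]
 [209. 239.]
 [208. 228.]]
14 [[349. 232.]
 [213. 233.]
 [213. 221.]]
```

Run:
```python
from h import *
im,dep,e=grab('scene'); save(cv2.resize(im[170:290,100:260],None,fx=5,fy=5),'c5')
```

```text
(no output)
```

View pics/c5.png

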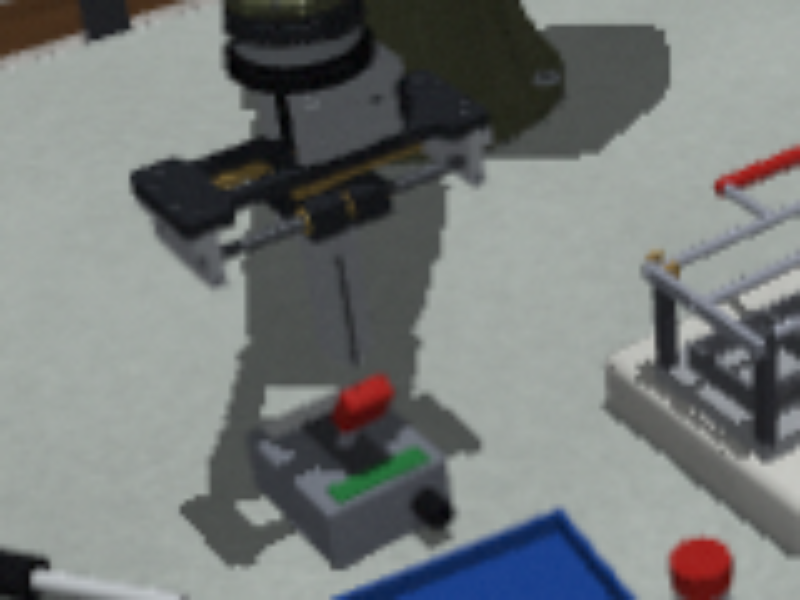

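Run:
```python
from h import *
im,dep,es=grab('side'); im2,dep2,ec=grab('scene')
a=[(322.6,163)];b=[(171,242.6)]
r1,o1=rays(a,es); r2,o2=rays(b,ec)
A=np.c_[r1[0],-r2[0]]; s=np.linalg.lstsq(A,o2-o1,rcond=None)[0]; print(o1+r1[0]*s[0],o2+r2[0]*s[1])
print(proj([[450,-304,84],[450,-304,121]],ec))
v,u=np.mgrid[0:420,0:560]
for e,d in((es,dep),(ec,dep2)):
    P=deproj(np.c_[u.ravel(),v.ravel()],d,e); k=(abs(P[:,0]-450)<14)&(abs(P[:,1]+300)<18)&(P[:,2]>112)&(d.ravel()>0); print(k.sum(),np.sort(P[k][:,2])[:8].round())
# bench z from wrist
imw,dw,ew=grab('wrist'); print(deproj([(100,290-30),(430,180),(500,100),(150,250)],dw,ew).round(1))
```

```text
[ 449.09766767 -304.30257555  119.61059626] [ 455.63530404 -300.49616759  113.49773061]
[[170.23209982 250.53815959]
 [168.53258745 240.03098857]]
97 [118. 118. 120. 124. 124. 125. 126. 126.]
362 [117. 120. 121. 121. 121. 123. 124. 124.]
[[ 393.6 -120.7   -2. ]
 [ 474.8 -443.1   -0.7]
 [ 547.7 -500.5   -1.5]
 [ 404.9 -173.7   -1.3]]
```

Both cameras put the fingertips about 20 mm above the reported TCP (z≈119 with TCP z=98), not 14 mm below it, so the fingers passed over the lever. I'll push lower, at a height that is safe under either reading.

Emit:
jog_arm --deltas "0 0 -40 0 0; 0 0 -60 0 0; 30 0 -60 0 0; 64 0 -60 0 0; 64 0 -30 0 0; 64 0 0 0 0; 64 0 20 0 0; 64 0 31 0 0; 64 0 31 0 0; 64 0 31 0 0"

```text
clock: 7.15
eef_pos: [516.0, -303.7, 67.4]
eef_rot: [3.141, -0.001, -0.0]
wrist_force: [-1.1, -0.7, 0.7]
finger_gap: 0.6
```

Emit:
jog_arm --deltas "-10 0 0 0 0; -20 0 0 0 0; -30 0 0 0 0; -40 0 0 0 0; -50 0 0 0 0; -60 0 0 0 0; -70 0 0 0 0; -80 0 0 0 0; -85 0 0 0 0; -85 0 0 0 0"

```text
clock: 8.4
eef_pos: [430.4, -303.6, 66.5]
eef_rot: [3.142, -0.0, -0.0]
wrist_force: [-0.7, -0.6, 0.3]
finger_gap: 0.4
```

Run:
```python
from h import *
go((425,-304,100,0))
im,dep,e=grab('side');save(cv2.resize(im[120:220,270:390],None,fx=5,fy=5),'s6')
```

```text
at [ 430.4 -303.6   66.5] yaw -0.000 gap 0.4 t 8.40 F [-0.7 -0.6  0.3] j [-0.68  0.38  1.71 -0.    1.05  0.89]
(425, -304, 100, 0) -> [ -5.4   0.4 -33.5] tw -0.0
```

View pics/s6.png

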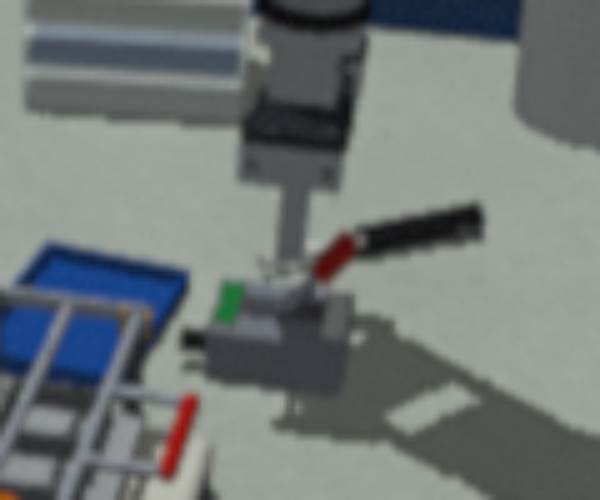

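The lever now leans to the white end (OFF), and the contact confirms where the tips really are: about 20 mm above the reported TCP. Next is the bail: I'll turn the jaws along the shaker's x and look at the handle.

```bash
python3 -c "
from h import *
go((430,-304,200,0),(455,-5,230,1.545))"
```

```text
at [ 430.6 -303.6   66.5] yaw -0.000 gap 0.3 t 8.45 F [-0.4 -0.  -0.2] j [-0.68  0.38  1.71 -0.    1.05  0.89]
(430, -304, 200, 0) -> [  -0.6    0.5 -133.5] tw -0.0
(455, -5, 230, 1.545) -> [  24.3 -298.6 -163.5] tw -1.545
```

Emit:
jog_arm --deltas "0 0 -60 0 30; 0 0 -120 0 30; 0 -30 -163 -0.17 30; 5 -80 -163 -0.35 30; 10 -135 -163 -0.53 30; 15 -190 -163 -0.71 30; 20 -240 -163 -0.89 30; 25 -280 -163 -1.07 30; 25 -299 -163 -1.25 30; 25 -299 -163 -1.43 30"

```text
clock: 9.7
eef_pos: [455.8, -3.0, 229.5]
eef_rot: [3.141, -0.0, 1.438]
wrist_force: [-0.6, 0.1, -0.6]
finger_gap: 30.2
```

Run:
```python
from h import *
go((455,-5,230,1.545))
im,dep,e=grab('wrist');save(im,'w7'); np.savez('w7.npz',im=im,dep=dep,K=e[0],d=e[1],R=e[2],o=e[3])
```

```text
at [455.8  -3.  229.5] yaw 1.438 gap 30.2 t 9.70 F [-0.6  0.1 -0.6] j [-0.09  0.05  1.71  0.    1.38  0.05]
(455, -5, 230, 1.545) -> [-2.1 -0.5 -0.5] tw -0.107
```

View pics/w7.png

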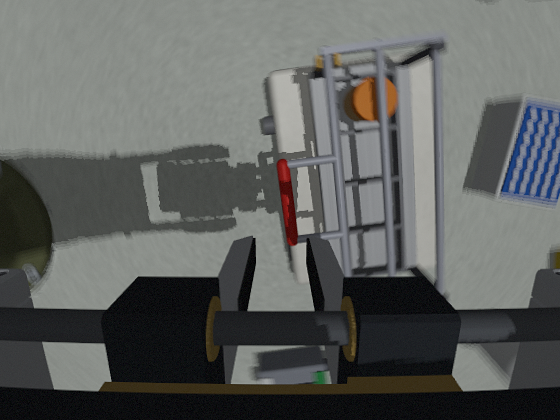

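The handle runs from (284,163) to (293,240), and the only visible lid is the orange one at (373,98).

Run:
```python
from h import *
z=np.load('w7.npz'); e=(z['K'],z['d'],z['R'],z['o']);im=z['im'];dep=z['dep']
hsv=cv2.cvtColor(im,cv2.COLOR_RGB2HSV)
m=((hsv[...,0]<6)|(hsv[...,0]>174))&(hsv[...,1]>130)&(hsv[...,2]>60)
v,u=np.where(m&(dep>0)); k=(abs(u-288)<20)&(v>150)&(v<250); 
rect=cv2.minAreaRect(np.c_[u[k],v[k]].astype(np.float32)); b=cv2.boxPoints(rect)
P=onz(b,e,130); print(rect); print(P.round(1)); c=P.mean(0); print('ctr',c)
b=b[np.argsort(b[:,1])]; A=onz([b[:2].mean(0),b[2:].mean(0)],e,130); d=A[0]-A[1]; print(A.round(1),np.linalg.norm(d),'yaw',np.arctan2(-d[0],d[1]))
Q=deproj(np.c_[u[k],v[k]],dep,e);print(np.median(Q,0))
m=(hsv[...,0]>5)&(hsv[...,0]<17)&(hsv[...,1]>150)&(hsv[...,2]>60); v,u=np.where(m);k=(v<140)&(u>340)
print(onz([[u[k].mean(),v[k].mean()]],e,120),k.sum())
P,R,s=pose(); th=-0.026
```

```text
((287.1756286621094, 201.84664916992188), (86.82970428466797, 12.287221908569336), 82.56858825683594)
[[456.3  39.3 130. ]
 [467.6  39.3 130. ]
 [467.7 -45.4 130. ]
 [455.7 -45.4 130. ]]
ctr [461.82140575  -3.06492925 130.        ]
[[461.9  39.3 130. ]
 [461.7 -45.4 130. ]] 84.69159097420247 yaw -0.002474637221139939
[ 4.61799134e+02 -3.07292210e-01  1.33503212e+02]
[[549.2607219   81.09585696 120.        ]] 1124
```

```bash
python3 -c "
from h import *
go((462,-3,230,1.56),(462,-3,93,1.56))"
```

```text
at [455.8  -3.6 229.5] yaw 1.447 gap 30.0 t 9.75 F [ 0.3 -0.1  0.6] j [-0.09  0.05  1.71  0.    1.38  0.04]
(462, -3, 230, 1.56) -> [ 1.4  6.1 -0.5] tw -0.113
(462, -3, 93, 1.56) -> [  1.4   6.1 136.5] tw -0.113
```

Emit:
jog_arm --deltas "0 3 0 -0.12 36; 1 6 20 -0.12 36; 1 6 50 -0.12 36; 1 6 80 -0.12 36; 1 6 110 -0.12 36; 1 6 130 -0.12 36; 1 6 136 -0.12 36; 1 6 136 -0.12 36; 1 6 136 -0.12 36; 1 6 136 -0.12 36"

```text
clock: 11.0
eef_pos: [462.0, -4.4, 94.1]
eef_rot: [3.14, 0.0, 1.55]
wrist_force: [0.4, -0.6, 0.6]
finger_gap: 36.1
```

Run:
```python
from h import *
go((462,-3,93,1.56))
im,dep,e=grab('wrist');save(im,'w8')
```

```text
at [462.   -4.4  94.1] yaw 1.550 gap 36.1 t 11.00 F [ 0.4 -0.6  0.6] j [-0.09  0.21  1.86 -0.    1.07 -0.07]
(462, -3, 93, 1.56) -> [ 1.4 -0.1  1.1] tw -0.01
```

View pics/w8.png

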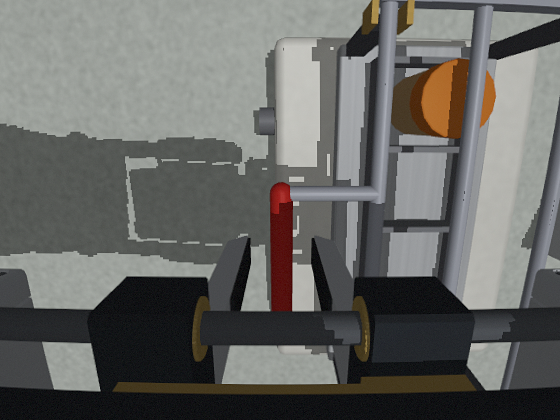

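Handle sits centred between the fingers, and the far finger is clear of the stems. Closing.

Emit:
jog_arm --deltas "0 0 0 0 20; 0 0 0 0 10; 0 0 0 0 5; 0 0 0 0 5; 0 0 0 0 5; 0 0 0 0 5; 0 0 0 0 5; 0 0 0 0 5; 0 0 0 0 5; 0 0 0 0 5" --squeeze 15

```text
clock: 12.3
eef_pos: [462.3, -4.4, 93.7]
eef_rot: [3.14, 0.0, 1.55]
wrist_force: [6.1, -0.5, -0.9]
finger_gap: 11.7
```

Run:
```python
from h import *
p,R,s=pose();print(p,s['finger_gap'],s['wrist_force'])
hx=p[0];
for q in np.arange(0,2.15,0.1): print('%.1f'%q, 'dx %.1f dz %.1f'%(145*(1-np.cos(q)),145*np.sin(q)))
```

```text
[462.32735979  -4.36957576  93.71107281] 11.68282167342277 [ 6.13037332 -0.53513807 -0.93600153]
0.0 dx 0.0 dz 0.0
0.1 dx 0.7 dz 14.5
0.2 dx 2.9 dz 28.8
0.3 dx 6.5 dz 42.9
0.4 dx 11.4 dz 56.5
0.5 dx 17.8 dz 69.5
0.6 dx 25.3 dz 81.9
0.7 dx 34.1 dz 93.4
0.8 dx 44.0 dz 104.0
0.9 dx 54.9 dz 113.6
1.0 dx 66.7 dz 122.0
1.1 dx 79.2 dz 129.2
1.2 dx 92.5 dz 135.1
1.3 dx 106.2 dz 139.7
1.4 dx 120.4 dz 142.9
1.5 dx 134.7 dz 144.6
1.6 dx 149.2 dz 144.9
1.7 dx 163.7 dz 143.8
1.8 dx 177.9 dz 141.2
1.9 dx 191.9 dz 137.2
2.0 dx 205.3 dz 131.8
2.1 dx 218.2 dz 125.2
```

Emit:
jog_arm --deltas "0 0.7 -14.5 0 5; 0 2.9 -28.8 0 5; 0 6.5 -42.9 0 5; 0 11.4 -56.5 0 5; 0 17.8 -69.5 0 5; 0 25.3 -81.9 0 5; 0 34.1 -93.4 0 5; 0 44 -104 0 5; 0 54.9 -113.6 0 5; 0 66.7 -122 0 5"

```text
clock: 13.55
eef_pos: [528.2, -5.7, 214.7]
eef_rot: [-3.139, -0.0, 1.55]
wrist_force: [2.3, -0.8, -7.1]
finger_gap: 11.2
```

Emit:
jog_arm --deltas "0 12.5 -7.2 0 5; 0 25.8 -13.1 0 5; 0 39.5 -17.7 0 5; 0 53.7 -20.9 0 5; 0 68 -22.6 0 5; 0 82.5 -22.9 0 5; 0 97 -21.8 0 5; 0 111.2 -19.2 0 5; 0 125.2 -15.2 0 5; 0 138.6 -9.8 0 5"

```text
clock: 14.8
eef_pos: [667.0, -8.8, 225.0]
eef_rot: [-3.14, 0.0, 1.55]
wrist_force: [-1.8, -1.5, 0.6]
finger_gap: 11.0
```

Emit:
jog_arm --deltas "0 3 1.5 0 5; 0 6 3 0 5; 0 9 4.7 0 5; 0 11 6 0 5; 0 13 7 0 5; 0 14 7.5 0 5; 0 15 8 0 5; 0 15 8 0 5; 0 15 8 0 5; 0 15 8 0 5"

```text
clock: 16.05
eef_pos: [680.7, -9.0, 217.8]
eef_rot: [-3.139, 0.0, 1.55]
wrist_force: [-14.1, -1.2, 7.4]
finger_gap: 11.5
```

Bail is against its end stop (force −14 N, handle x≈681 as expected for 2.1 rad). Releasing and backing off.

Emit:
jog_arm --deltas "0 -1 0 0 30; 0 -1 0 0 36; 0 -1 0 0 36; 0 -1 -25 0 36; 0 -1 -55 0 36; 0 -15 -70 -0.1 36; 0 -55 -70 -0.28 36; 0 -105 -70 -0.46 36; 0 -155 -70 -0.64 60; 0 -200 -70 -0.82 60"

```text
clock: 17.3
eef_pos: [480.4, -4.7, 287.3]
eef_rot: [3.141, 0.0, 2.376]
wrist_force: [0.5, -0.3, 0.3]
finger_gap: 52.1
```

Run:
```python
from h import *
go((500,20,290,3.12))
im,dep,e=grab('side');save(im[130:330,180:380],'s9')
```

```text
at [480.4  -4.7 287.3] yaw 2.376 gap 52.1 t 17.30 F [ 0.5 -0.3  0.3] j [-0.09  0.08  1.55  0.    1.51 -0.89]
(500, 20, 290, 3.12) -> [ 2.9 31.4 -2.7] tw -0.744
```

View pics/s9.png

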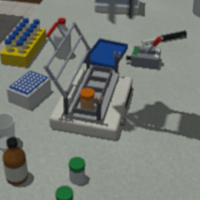

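The bail stands back. I'll rotate the jaws along the shaker's y and look at the finished pot.

Emit:
jog_arm --deltas "5 10 0 -0.18 60; 10 20 0 -0.36 60; 3 31 0 -0.54 60; 3 31 0 -0.72 60; 3 31 0 -0.744 60; 3 31 0 -0.744 60; 3 31 0 -0.744 60; 3 31 0 -0.744 60; 3 31 0 -0.744 60; 3 31 0 -0.744 60"

```text
clock: 18.6
eef_pos: [501.5, 19.5, 287.3]
eef_rot: [-3.142, 0.0, 3.114]
wrist_force: [1.2, -0.4, -0.1]
finger_gap: 60.0
```

```bash
cat >> h.py <<'E'
def lids(name,tag):
    im,dep,e=grab(name); save(im,tag); hsv=cv2.cvtColor(im,cv2.COLOR_RGB2HSV)
    for c,(a,b) in dict(orange=(5,18),green=(45,80)).items():
        m=((hsv[...,0]>=a)&(hsv[...,0]<=b)&(hsv[...,1]>130)&(hsv[...,2]>50)).astype(np.uint8)
        k,lab,st,ce=cv2.connectedComponentsWithStats(m)
        for i in range(1,k):
            if st[i,4]<60: continue
            v,u=np.where((lab==i)&(dep>0)); P=deproj(np.c_[u,v],dep,e); zt=np.percentile(P[:,2],90)
            t=P[P[:,2]>zt-5]; (cx,cy),r=cv2.minEnclosingCircle(t[:,:2].astype(np.float32))
            print(c,ce[i].round(),st[i,4],'ztop %.1f'%zt,'ctr %.1f %.1f r %.1f'%(cx,cy,r),'mean',t.mean(0).round(1))
    return im,dep,e
E
python3 - <<'E'
from h import *
go((500,20,290,3.12)); lids('wrist','w10');
E
```

```text
at [501.5  19.5 287.3] yaw 3.114 gap 60.0 t 18.60 F [ 1.2 -0.4 -0.1] j [-0.03  0.13  1.49 -0.    1.52 -1.58]
(500, 20, 290, 3.12) -> [ 1.5  0.4 -2.7] tw -0.006
orange [330. 229.] 814 ztop 119.3 ctr 556.3 79.8 r 20.4 mean [553.   77.9 118.4]
orange [503. 290.] 107 ztop 92.0 ctr 570.8 207.0 r 168.2 mean [658.1 324.1  97.4]
green [ 49. 165.] 448 ztop 46.2 ctr 467.8 -304.0 r 31.2 mean [ 469.3 -304.2   45.1]
green [475. 197.] 605 ztop 59.3 ctr 530.4 286.4 r 20.3 mean [530.2 286.4  58.3]
green [539. 198.] 573 ztop 59.2 ctr 534.3 381.8 r 20.6 mean [534.1 380.6  58.1]
```

View pics/w10.png

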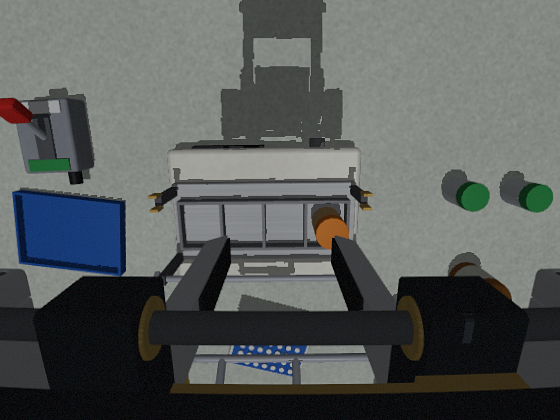

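The view shows one orange lid at (330,229), the two fresh lids at (475,197) and (539,198), three empty cells, and the lever on its white side. Now the cell-frame check.

Run:
```python
from h import *
e=ext('wrist'); im=cv2.imread('pics/w10.png')
cv2.imwrite('pics/w10z.png',cv2.resize(im[140:260,140:380],None,fx=3.3,fy=3.3,interpolation=cv2.INTER_CUBIC))
S=np.array([557,-5.4,0]);th=-0.02;c,s=np.cos(th),np.sin(th)
R=np.array([[c,-s,0],[s,c,0],[0,0,1]])
for y in (-56,0,56): print(y,proj(S+R@[-30,y,78],e).round(),proj(S+R@[30,y,78],e).round())
for x,y in((-30,-110),(-30,110),(30,-110),(30,110),): print(x,y,proj(S+R@[x,y,78],e).round())
print('plinth',proj(S+R@[-100,-135,44],e),proj(S+R@[-100,135,44],e))
for y in(-84,-28,28,84): print((S+R@[0,y,0]).round(1))
```

```text
-56 [[219. 204.]] [[222. 248.]]
0 [[262. 204.]] [[263. 247.]]
56 [[306. 204.]] [[305. 247.]]
-30 -110 [[178. 205.]]
-30 110 [[347. 203.]]
30 -110 [[182. 248.]]
30 110 [[345. 247.]]
plinth [[163.56292232 149.10625686]] [[362.40174225 147.07538468]]
[555.3 -89.4   0. ]
[556.4 -33.4   0. ]
[557.6  22.6   0. ]
[558.7  78.6   0. ]
```

View pics/w10z.png

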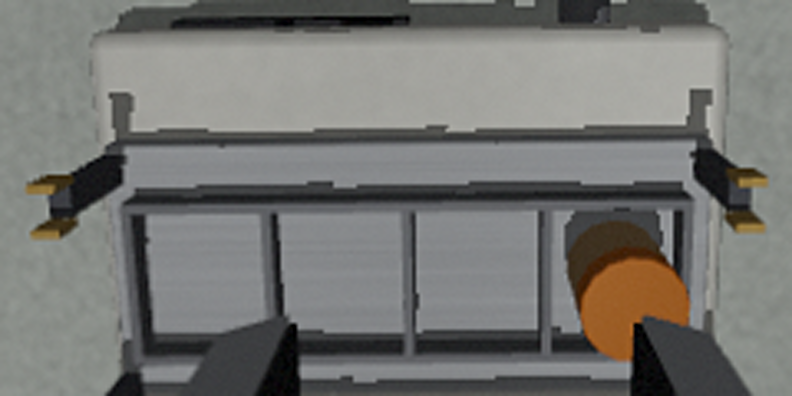

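```bash
python3 -c "
from h import *
go((556.5,79.8,287,3.12),(556.5,79.8,66,3.12))"
```

```text
at [501.5  19.5 287.3] yaw 3.114 gap 60.2 t 18.65 F [-0.3  0.5 -0.1] j [-0.03  0.13  1.49  0.    1.52 -1.58]
(556.5, 79.8, 287, 3.12) -> [-53.3  61.8   0.3] tw -0.006
(556.5, 79.8, 66, 3.12) -> [-53.3  61.8 221.3] tw -0.006
```

Emit:
jog_arm --deltas "-30 30 0 0 60; -53 62 20 0 60; -53 62 70 0 60; -53 62 120 0 60; -53 62 165 0 60; -53 62 195 0 60; -53 62 212 0 60; -53 62 221 0 60; -53 62 221 0 60; -53 62 221 0 60"

```text
clock: 19.9
eef_pos: [556.7, 80.1, 67.3]
eef_rot: [3.141, 0.002, 3.114]
wrist_force: [-0.1, -0.4, -0.1]
finger_gap: 59.6
```

Run:
```python
from h import *
go((556.5,79.8,66,3.12)); im,d,e=grab('wrist'); save(im,'w11')
```

```text
at [556.7  80.1  67.3] yaw 3.114 gap 59.6 t 19.90 F [-0.1 -0.4 -0.1] j [ 0.08  0.45  1.61  0.    1.08 -1.47]
(556.5, 79.8, 66, 3.12) -> [ 0.2 -0.3  1.3] tw -0.006
```

View pics/w11.png

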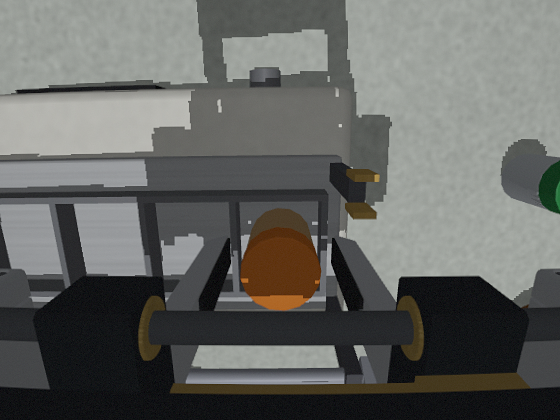

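Emit:
jog_arm --deltas "0 0 0 0 50; 0 0 0 0 42; 0 0 0 0 36; 0 0 0 0 36; 0 0 0 0 36; 0 0 0 0 36; 0 0 0 0 36; 0 0 -3 0 36; 0 0 -10 0 36; 0 0 -20 0 36" --squeeze 25

```text
clock: 21.2
eef_pos: [556.0, 80.0, 86.6]
eef_rot: [-3.142, -0.0, 3.114]
wrist_force: [-0.1, -0.1, -1.0]
finger_gap: 41.5
```

Run:
```python
from h import *
go((556.5,79.8,66,3.12),(582,-319,200,3.0)); im,d,e=grab('wrist'); save(im,'w12')
```

```text
at [556.   80.   86.6] yaw 3.114 gap 41.5 t 21.20 F [-0.1 -0.1 -1. ] j [ 0.08  0.43  1.59 -0.    1.12 -1.47]
(556.5, 79.8, 66, 3.12) -> [-0.5 -0.2 20.6] tw -0.006
(582, -319, 200, 3.0) -> [ -37.  -398.2 -113.4] tw 0.114
```

View pics/w12.png

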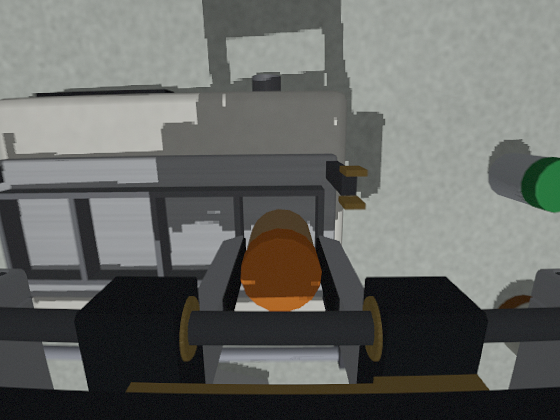

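Emit:
jog_arm --deltas "0 0 -40 0 36; 0 0 -80 0 36; 0 -20 -113 0 36; -5 -70 -113 0 36; -10 -125 -113 0 36; -17 -185 -113 0 36; -23 -245 -113 0 36; -30 -305 -113 0 36; -37 -360 -113 0.11 36; -37 -398 -113 0.11 36"

```text
clock: 22.5
eef_pos: [581.8, -321.2, 199.2]
eef_rot: [-3.142, -0.0, 3.001]
wrist_force: [0.6, 0.3, -2.3]
finger_gap: 41.5
```

Run:
```python
from h import *
go((582,-319,14,3.0)); im,d,e=grab('wrist'); save(im,'w13')
```

```text
at [ 581.8 -321.2  199.2] yaw 3.001 gap 41.5 t 22.50 F [ 0.6  0.3 -2.3] j [-0.56  0.56  1.13 -0.    1.46 -1.99]
(582, -319, 14, 3.0) -> [1.000e-01 2.200e+00 1.852e+02] tw 0.001
```

View pics/w13.png

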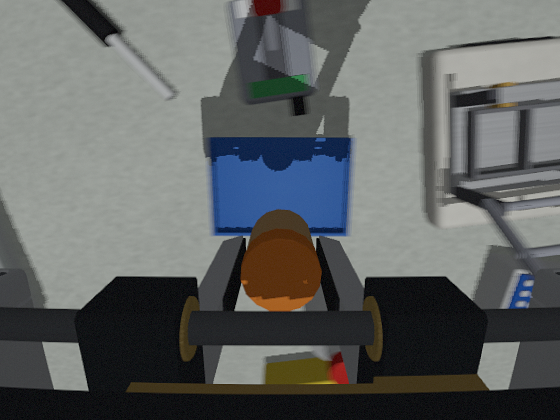

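Emit:
jog_arm --deltas "0 1 40 0 36; 0 1 85 0 36; 0 1 125 0 36; 0 1 155 0 36; 0 1 172 0 36; 0 1 180 0 36; 0 1 184 0 36; 0 1 186 0 36; 0 1 187 0 36; 0 1 187.5 0 36"

```text
clock: 23.8
eef_pos: [582.4, -317.9, 12.1]
eef_rot: [-3.141, 0.0, 3.004]
wrist_force: [-0.8, -0.9, -1.1]
finger_gap: 41.1
```

Emit:
jog_arm --deltas "0 0 0.5 0 36; 0 0 0.5 0 43; 0 0 0.5 0 50; 0 0 0.5 0 56; 0 0 0.5 0 60; 0 0 0 0 60; 0 0 -30 0 60; 0 0 -70 0 60; 0 0 -120 0 60; 0 0 -180 0 60"

```text
clock: 25.05
eef_pos: [581.8, -317.6, 192.8]
eef_rot: [3.141, -0.001, 3.004]
wrist_force: [0.2, -0.1, 0.9]
finger_gap: 60.0
```

Run:
```python
from h import *
go((530,287,190,3.12)); lids('wrist','w14'); lids('side','s14')
```

```text
at [ 581.8 -317.6  192.8] yaw 3.004 gap 60.0 t 25.05 F [ 0.2 -0.1  0.9] j [-0.55  0.56  1.14  0.    1.44 -1.99]
(530, 287, 190, 3.12) -> [134.3 591.7   3.3] tw -0.116
orange [280. 197.] 1223 ztop 63.3 ctr 582.4 -317.9 r 20.3 mean [ 581.8 -317.8   62.4]
green [278.  85.] 925 ztop 45.9 ctr 469.4 -304.3 r 30.6 mean [ 469.1 -304.    45. ]
orange [ 93. 205.] 2222 ztop -667.4 ctr 1795.2 -1194.3 r 1095.7 mean [1962.9 -971.5 -664.8]
orange [530. 163.] 505 ztop -666.8 ctr -1022.7 -2268.1 r 223.2 mean [-1029.8 -2259.1  -664.2]
orange [286. 173.] 80 ztop 65.0 ctr 581.4 -315.1 r 22.2 mean [ 581.3 -313.2   63.3]
orange [194. 288.] 348 ztop 104.5 ctr 676.8 325.5 r 15.3 mean [674.7 329.3 105.2]
green [257. 294.] 171 ztop 61.4 ctr 528.7 290.1 r 19.7 mean [529.  291.   59.7]
green [244. 324.] 213 ztop 62.8 ctr 532.9 384.2 r 18.8 mean [532.9 385.1  61.4]
```

View pics/w14.png

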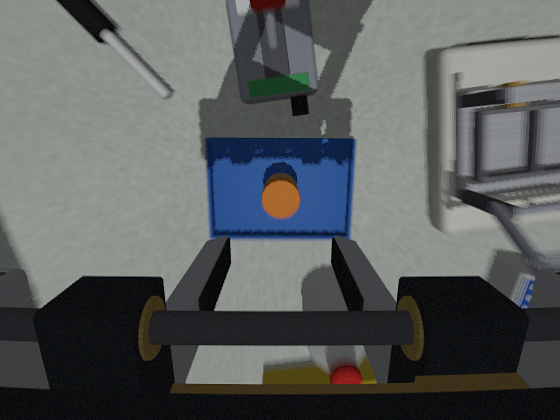

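Finished pot stands upright in the tray (top z≈63 at (582,−318), centred). Next, over to the first fresh pot.

Emit:
jog_arm --deltas "30 45 0 0 60; 55 100 0 0 60; 65 160 0 0 60; 73 220 0 0 60; 80 280 0 0 60; 88 340 0 0 60; 96 400 0 0 60; 104 460 0 -0.05 60; 112 515 0 -0.1 60; 120 560 0 -0.116 60"

```text
clock: 26.4
eef_pos: [539.9, 255.5, 191.4]
eef_rot: [-3.142, -0.0, 3.122]
wrist_force: [0.4, -0.4, 0.5]
finger_gap: 59.9
```

Run:
```python
from h import *
lids('wrist','w15'); go((530.3,287,6.5,3.12))
```

```text
orange [339. 307.] 116 ztop 86.4 ctr 657.4 313.6 r 9.7 mean [656.3 315.2  84.3]
green [315. 186.] 822 ztop 59.3 ctr 530.0 290.7 r 18.9 mean [529.5 291.4  58.4]
green [402. 188.] 944 ztop 59.3 ctr 533.4 383.7 r 19.8 mean [532.7 383.5  58.3]
at [539.1 259.6 191.2] yaw 3.125 gap 60.2 t 26.45 F [-0.3  4.5  0. ] j [ 0.39  0.4   1.37  0.    1.37 -1.17]
(530.3, 287, 6.5, 3.12) -> [  9.2  27.1 184.7] tw 0.005
```

View pics/w15.png

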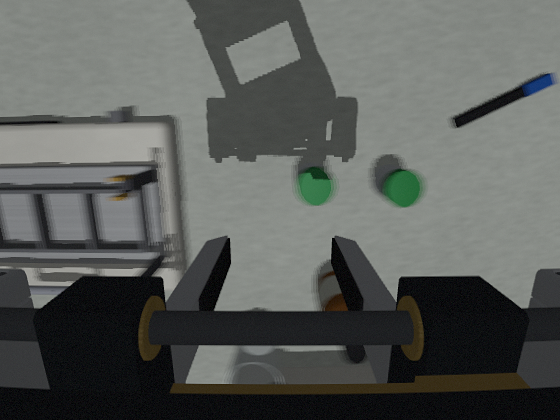

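Run:
```python
from h import *
lids('wrist','w16'); go((530.3,287,6.5,3.12))
```

```text
orange [335. 307.] 162 ztop 85.6 ctr 658.7 316.6 r 12.2 mean [655.8 317.6  83.5]
green [307. 188.] 1047 ztop 59.5 ctr 530.2 287.1 r 19.7 mean [530.1 287.   58.5]
green [395. 190.] 1083 ztop 59.3 ctr 534.2 381.0 r 19.9 mean [533.8 380.7  58.3]
at [539.4 257.  191. ] yaw 3.124 gap 59.9 t 26.50 F [ 0.  -0.1 -0.4] j [ 0.38  0.4   1.37  0.    1.37 -1.17]
(530.3, 287, 6.5, 3.12) -> [  9.5  29.8 184.5] tw 0.004
```

Emit:
jog_arm --deltas "5 15 0 0 60; 9.5 30 30 0 60; 9.5 30 75 0 60; 9.5 30 120 0 60; 9.5 30 155 0 60; 9.5 30 175 0 60; 9.5 30 182 0 60; 9.5 30 184 0 60; 9.5 30 184 0 60; 9.5 30 184 0 60"

```text
clock: 27.75
eef_pos: [531.9, 283.8, 8.6]
eef_rot: [3.141, 0.001, 3.12]
wrist_force: [0.2, 0.5, 0.4]
finger_gap: 60.4
```

Emit:
jog_arm --deltas "0 0 0 0 50; 0 0 0 0 42; 0 0 0 0 36; 0 0 0 0 36; 0 0 0 0 36; 0 0 0 0 36; 0 0 -5 0 36; 0 0 -20 0 36; 0 0 -50 0 36; 0 0 -80 0 36"

```text
clock: 29.0
eef_pos: [531.4, 283.5, 89.5]
eef_rot: [3.142, 0.0, 3.12]
wrist_force: [-0.3, -0.5, -0.8]
finger_gap: 41.6
```

Run:
```python
from h import *
lids('wrist','w17'); go((557.5,79.5,190,3.12))
```

```text
orange [330. 380.] 232 ztop 80.5 ctr 656.6 319.2 r 15.0 mean [653.5 320.3  78.7]
green [411. 225.] 2105 ztop 59.2 ctr 534.7 381.4 r 20.6 mean [533.6 381.4  58.3]
green [281. 269.] 4675 ztop 140.6 ctr 530.0 283.6 r 20.5 mean [528.8 283.7 139.9]
at [533.  284.2  93.8] yaw 3.120 gap 41.7 t 29.05 F [0.1 0.  2.7] j [ 0.43  0.5   1.46 -0.    1.17 -1.12]
(557.5, 79.5, 190, 3.12) -> [ -29.4 -203.9  -96.5] tw -0.0
```

View pics/w17.png

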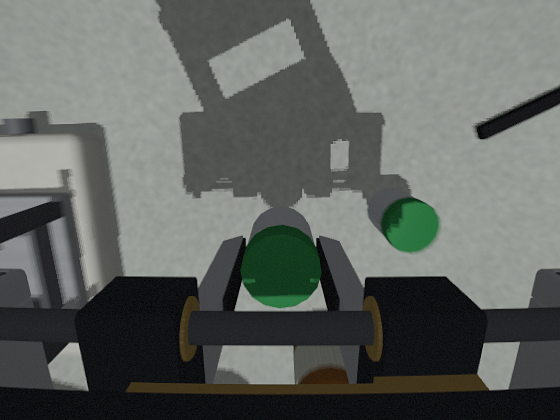

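Emit:
jog_arm --deltas "0 0 -40 0 36; 0 0 -80 0 36; -5 -30 -97 0 36; -13 -80 -97 0 36; -20 -130 -97 0 36; -25 -170 -97 0 36; -28 -195 -97 0 36; -28 -204 -97 0 36; -28 -204 -97 0 36; -28 -204 -97 0 36"

```text
clock: 30.3
eef_pos: [554.9, 79.9, 184.8]
eef_rot: [3.141, -0.0, 3.121]
wrist_force: [0.1, 0.5, -0.3]
finger_gap: 41.9
```

Run:
```python
from h import *
lids('wrist','w18'); go((557.7,79.5,69,3.12))
```

```text
orange [504. 299.] 876 ztop 94.2 ctr 669.0 318.4 r 19.1 mean [663.8 317.   93. ]
green [540. 165.] 1110 ztop 59.1 ctr 525.5 351.4 r 20.3 mean [524.8 350.5  58.2]
green [281. 270.] 4565 ztop 236.0 ctr 553.4 80.1 r 20.2 mean [552.5  80.1 235.2]
at [554.9  79.9 184.8] yaw 3.121 gap 41.2 t 30.35 F [-0.8 -0.5 -1. ] j [ 0.08  0.32  1.49  0.    1.33 -1.47]
(557.7, 79.5, 69, 3.12) -> [ -2.8  -0.4 115.8] tw 0.001
```

View pics/w18.png

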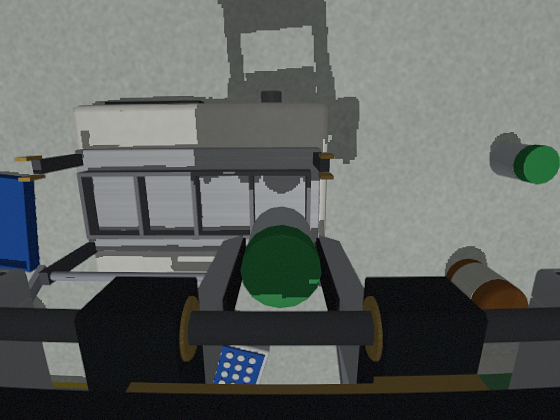

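The other fresh pot has been knocked to about (525,351). I'll relocate it before grasping. Lowering the held pot into the end cell.

Emit:
jog_arm --deltas "-3.5 0 25 0 36; -3.5 0 55 0 36; -3.5 0 80 0 36; -3.5 0 95 0 36; -3.5 0 104 0 36; -3.5 0 110 0 36; -3.5 0 113 0 36; -3.5 0 114.5 0 36; -3.5 0 115.5 0 36; -3.5 0 115.5 0 36"

```text
clock: 31.6
eef_pos: [558.6, 78.9, 69.4]
eef_rot: [3.142, 0.0, 3.12]
wrist_force: [-0.1, -0.3, -1.2]
finger_gap: 41.8
```

Run:
```python
from h import *
lids('wrist','w19'); go((557.7,79.5,69,3.12))
```

```text
green [281. 267.] 5142 ztop 120.5 ctr 556.9 79.1 r 20.4 mean [555.8  79.1 119.7]
at [558.6  78.9  69.4] yaw 3.120 gap 41.9 t 31.65 F [ 0.4 -0.6 -1.8] j [ 0.08  0.45  1.6   0.    1.09 -1.47]
(557.7, 79.5, 69, 3.12) -> [0.9 0.5 0.4] tw -0.0
```

View pics/w19.png

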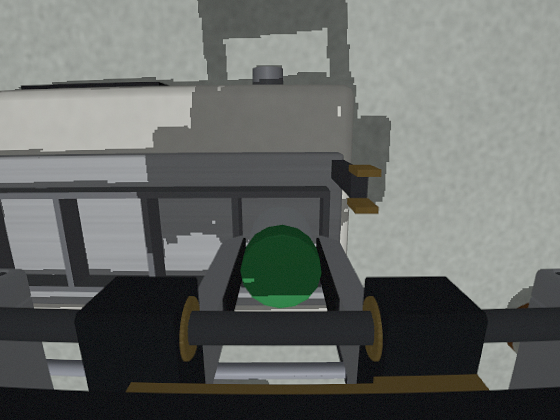

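Lid top is at z≈120.5, so the pot is on or within a millimetre of the floor, and centred in the cell. Releasing and rising.

Emit:
jog_arm --deltas "0 0 0.5 0 36; 0 0 0.5 0 43; 0 0 0.5 0 50; 0 0 0.5 0 56; 0 0 0.5 0 60; 0 0 0 0 60; 0 0 -30 0 60; 0 0 -70 0 60; 0 0 -110 0 60; 0 0 -120 0 60"

```text
clock: 32.9
eef_pos: [559.3, 79.0, 191.8]
eef_rot: [3.141, 0.004, 3.12]
wrist_force: [-0.2, 0.0, -0.6]
finger_gap: 59.8
```

Run:
```python
from h import *
lids('wrist','w20'); go((527,340,190,3.12))
```

```text
orange [511. 291.] 515 ztop 98.8 ctr 598.1 234.0 r 124.4 mean [664.9 322.1  99.9]
green [538. 159.] 1045 ztop 59.2 ctr 524.9 351.8 r 20.5 mean [524.7 351.1  58.2]
green [280. 208.] 1533 ztop 119.3 ctr 557.3 78.9 r 20.3 mean [556.9  79.1 118.4]
at [559.1  79.  191.4] yaw 3.120 gap 60.3 t 32.95 F [0.2 0.2 0.5] j [ 0.08  0.33  1.47  0.    1.34 -1.47]
(527, 340, 190, 3.12) -> [ 37.8 260.3   1.4] tw -0.0
```

View pics/w20.png

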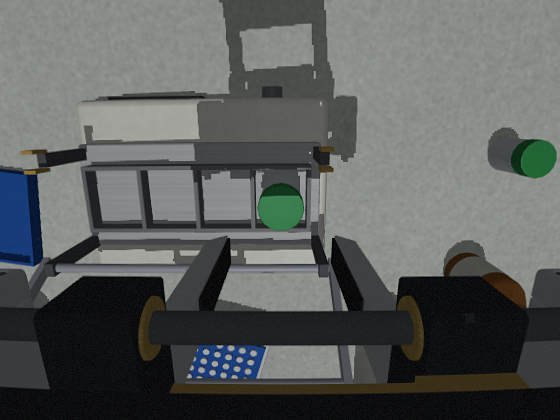

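Emit:
jog_arm --deltas "6 40 0 0 60; 12 90 0 0 60; 18 140 0 0 60; 24 190 0 0 60; 30 230 0 0 60; 36 255 0 0 60; 39 268 0 0 60; 39 270 0 0 60; 39 270 0 0 60; 39 270 0 0 60"

```text
clock: 34.2
eef_pos: [525.7, 348.9, 189.3]
eef_rot: [-3.142, 0.0, 3.119]
wrist_force: [-0.1, -0.2, 0.5]
finger_gap: 60.2
```

Run:
```python
from h import *
lids('wrist','w21'); go((525.3,351.5,8,3.12))
```

```text
orange [271. 349.] 101 ztop 104.2 ctr 675.9 328.9 r 7.8 mean [675.6 331.5 103.2]
green [284. 195.] 1083 ztop 59.3 ctr 524.2 352.3 r 19.9 mean [524.  352.1  58.3]
green [  5. 253.] 342 ztop 119.2 ctr 557.7 86.9 r 16.6 mean [559.   92.  118.4]
at [525.7 348.9 189.3] yaw 3.119 gap 59.7 t 34.25 F [0.  0.1 0.6] j [ 0.53  0.48  1.26 -0.    1.4  -1.02]
(525.3, 351.5, 8, 3.12) -> [  0.5   2.6 181.3] tw -0.001
```

View pics/w21.png

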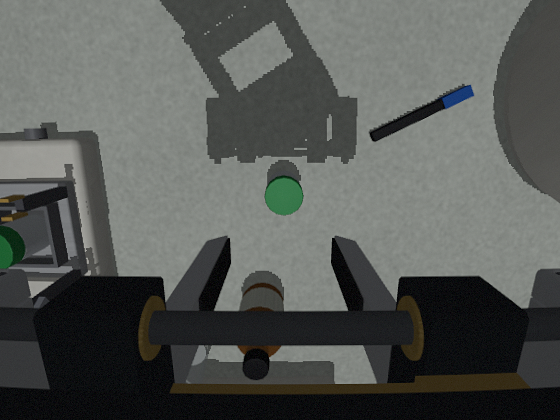

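Emit:
jog_arm --deltas "0.5 3 40 0 60; 0.5 3 85 0 60; 0.5 3 125 0 60; 0.5 3 155 0 60; 0.5 3 172 0 60; 0.5 3 179 0 60; 0.5 3 181 0 60; 0.5 3 181 0 60; 0.5 3 181 0 50; 0.5 3 181 0 42"

```text
clock: 35.5
eef_pos: [525.1, 352.8, 8.7]
eef_rot: [3.141, 0.001, 3.12]
wrist_force: [-0.4, -0.3, -0.3]
finger_gap: 44.0
```

Emit:
jog_arm --deltas "0 0 0 0 36; 0 0 0 0 36; 0 0 0 0 36; 0 0 0 0 36; 0 0 0 0 36; 0 0 -5 0 36; 0 0 -20 0 36; 0 0 -50 0 36; 0 0 -70 0 36; 0 0 -80 0 36"

```text
clock: 36.75
eef_pos: [525.3, 352.9, 89.8]
eef_rot: [3.141, 0.001, 3.12]
wrist_force: [-0.4, 1.2, -1.6]
finger_gap: 41.8
```

Run:
```python
from h import *
lids('wrist','w22'); go((555.5,-32.5,190,3.12))
```

```text
green [281. 272.] 4505 ztop 140.3 ctr 524.7 352.8 r 20.3 mean [523.9 353.1 139.5]
at [525.5 353.   90.4] yaw 3.120 gap 41.8 t 36.80 F [ 0.2 -0.1  0.2] j [ 0.53  0.57  1.37 -0.    1.2  -1.02]
(555.5, -32.5, 190, 3.12) -> [ -38.6 -384.6 -100. ] tw -0.0
```

Emit:
jog_arm --deltas "0 0 -50 0 36; 0 0 -100 0 36; -4 -45 -101 0 36; -10 -105 -101 0 36; -16 -165 -101 0 36; -22 -225 -101 0 36; -28 -285 -101 0 36; -34 -340 -101 0 36; -37 -375 -101 0 36; -38 -384 -101 0 36"

```text
clock: 38.05
eef_pos: [554.3, -33.8, 188.5]
eef_rot: [3.142, -0.001, 3.117]
wrist_force: [-0.8, -0.6, -0.6]
finger_gap: 41.8
```

Run:
```python
from h import *
lids('wrist','w23');lids('wrist','w23'); go((556,-32.5,69,3.12))
```

```text
orange [ 27. 227.] 1314 ztop 63.3 ctr 581.4 -317.2 r 20.7 mean [ 581.2 -315.7   62.3]
orange [543. 260.] 68 ztop 12.7 ctr 658.2 308.8 r 13.4 mean [657.  306.6  10.7]
green [ 25. 124.] 767 ztop 46.0 ctr 469.9 -304.0 r 30.4 mean [ 469.7 -303.    45. ]
green [407. 211.] 1737 ztop 119.2 ctr 557.0 77.9 r 20.2 mean [556.5  77.5 118.2]
green [281. 268.] 5003 ztop 239.0 ctr 554.0 -33.5 r 20.5 mean [552.6 -33.5 238.2]
orange [ 27. 227.] 1310 ztop 63.2 ctr 582.1 -316.8 r 20.5 mean [ 581.3 -315.6   62.3]
orange [542. 261.] 68 ztop 12.6 ctr 658.8 305.0 r 11.3 mean [658.5 303.6  11.1]
green [ 25. 123.] 771 ztop 46.0 ctr 469.5 -303.7 r 30.4 mean [ 469.5 -302.3   45.1]
green [408. 210.] 1725 ztop 119.2 ctr 556.8 78.6 r 20.2 mean [556.3  78.  118.3]
green [281. 268.] 5015 ztop 239.1 ctr 553.9 -33.2 r 20.3 mean [552.7 -33.3 238.3]
at [554.4 -32.3 188.7] yaw 3.119 gap 41.2 t 38.15 F [-0.5  0.8 -1.5] j [-0.12  0.31  1.5   0.    1.33 -1.67]
(556, -32.5, 69, 3.12) -> [ -1.7  -0.2 119.7] tw -0.001
```

View pics/w23.png

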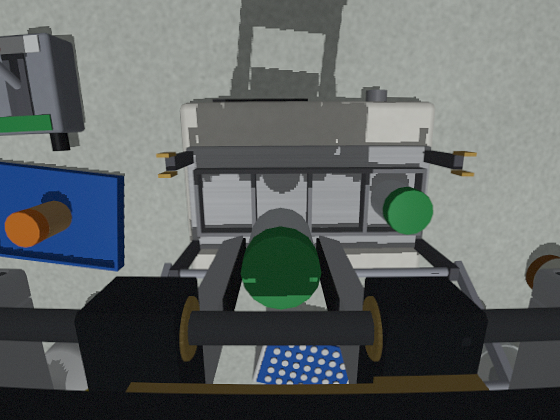

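Emit:
jog_arm --deltas "-1.7 0 25 0 36; -1.7 0 55 0 36; -1.7 0 80 0 36; -1.7 0 98 0 36; -1.7 0 108 0 36; -1.7 0 114 0 36; -1.7 0 117 0 36; -1.7 0 118.5 0 36; -1.7 0 119 0 36; -1.7 0 119 0 36"

```text
clock: 39.4
eef_pos: [556.4, -32.1, 70.5]
eef_rot: [-3.142, 0.0, 3.12]
wrist_force: [-0.3, 1.0, -1.5]
finger_gap: 41.7
```

Run:
```python
from h import *
lids('wrist','w24'); go((556,-32.5,69,3.12))
```

```text
green [487. 262.] 5317 ztop 119.0 ctr 544.4 54.7 r 47.7 mean [555.7  77.1 118.2]
green [281. 268.] 5103 ztop 121.0 ctr 556.0 -32.1 r 20.3 mean [554.6 -31.9 120.2]
at [556.4 -32.1  70.4] yaw 3.120 gap 41.1 t 39.45 F [-0.5 -0.2 -0.7] j [-0.12  0.44  1.62  0.    1.09 -1.67]
(556, -32.5, 69, 3.12) -> [ 0.4 -0.4  1.4] tw -0.0
```

View pics/w24.png

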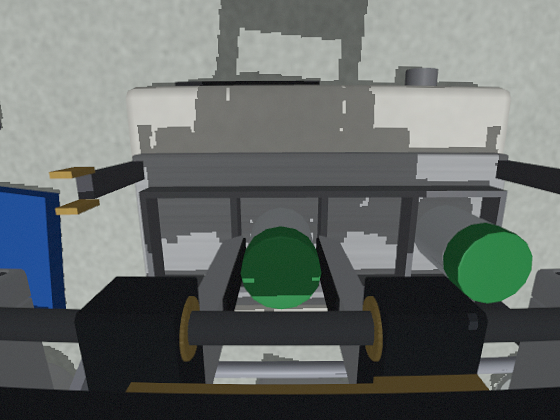

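Emit:
jog_arm --deltas "0 0 0.8 0 36; 0 0 1.5 0 36; 0 0 1.5 0 43; 0 0 1.5 0 50; 0 0 1.5 0 56; 0 0 1.5 0 60; 0 0 -20 0 60; 0 0 -60 0 60; 0 0 -110 0 60; 0 0 -150 0 60"

```text
clock: 40.7
eef_pos: [556.4, -32.1, 222.4]
eef_rot: [-3.141, 0.001, 3.12]
wrist_force: [1.1, 0.3, -0.1]
finger_gap: 60.0
```

Run:
```python
from h import *
lids('wrist','w25'); go((520,-6,300,3.12),(676,-10,300,1.55))
```

```text
orange [ 45. 217.] 1113 ztop 63.3 ctr 581.7 -317.3 r 21.2 mean [ 581.4 -316.2   62.4]
green [ 43. 120.] 647 ztop 46.0 ctr 467.5 -307.0 r 29.8 mean [ 469.2 -305.9   45. ]
green [395. 201.] 1313 ztop 119.3 ctr 557.4 78.9 r 20.3 mean [557.   78.6 118.4]
green [281. 203.] 1181 ztop 119.4 ctr 556.1 -32.2 r 20.3 mean [556.4 -31.8 118.5]
at [557.8 -32.3 227.6] yaw 3.120 gap 59.8 t 40.75 F [0.5 0.  5.3] j [-0.12  0.29  1.44  0.    1.41 -1.67]
(520, -6, 300, 3.12) -> [ 37.8  25.4 -72.8] tw -0.0
(676, -10, 300, 1.55) -> [-118.3   24.8  -71.5] tw 1.57
```

View pics/w25.png

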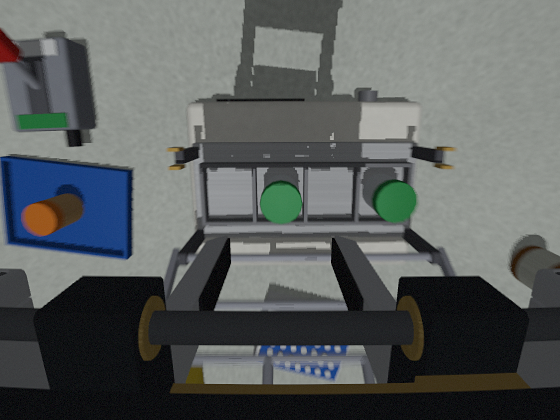

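Both green lids stand at z≈119 in separate cells, and the orange one is in the tray. Back to the bail handle.

Emit:
jog_arm --deltas "5 5 -35 0.1 36; 10 10 -70 0.28 36; 15 15 -75 0.46 36; 15 20 -75 0.64 36; 15 25 -75 0.82 36; 10 25 -75 1 36; 0 25 -75 1.18 36; -30 25 -75 1.36 36; -70 25 -75 1.54 36; -90 25 -75 1.57 36"

```text
clock: 42.0
eef_pos: [648.0, -9.1, 294.2]
eef_rot: [-3.141, -0.0, 1.547]
wrist_force: [-0.2, 0.0, -0.5]
finger_gap: 36.1
```

Run:
```python
from h import *
im,dep,e=grab('wrist'); save(im,'w26'); go((679.5,-9,298,1.55),(679.5,-9,218,1.55))
hsv=cv2.cvtColor(im,cv2.COLOR_RGB2HSV)
m=((hsv[...,0]<6)|(hsv[...,0]>174))&(hsv[...,1]>130)&(hsv[...,2]>60)&(dep>0)
v,u=np.where(m);Q=deproj(np.c_[u,v],dep,e);Q=Q[(Q[:,2]>200)]; print(len(Q),Q.min(0),Q.max(0),np.median(Q,0))
```

```text
at [648.9  -9.1 293.5] yaw 1.547 gap 36.0 t 42.05 F [ 0.8 -0.4 -1.1] j [-0.07  0.49  1.02  0.    1.64 -0.05]
(679.5, -9, 298, 1.55) -> [ 0.9 30.6 -4.5] tw -0.003
(679.5, -9, 218, 1.55) -> [ 0.9 30.7 75.5] tw -0.003
806 [677.11265217 -22.07292528 253.96941337] [686.69985047  35.18253957 261.65446048] [681.45154424   8.89152744 258.93717177]
```

View pics/w26.png

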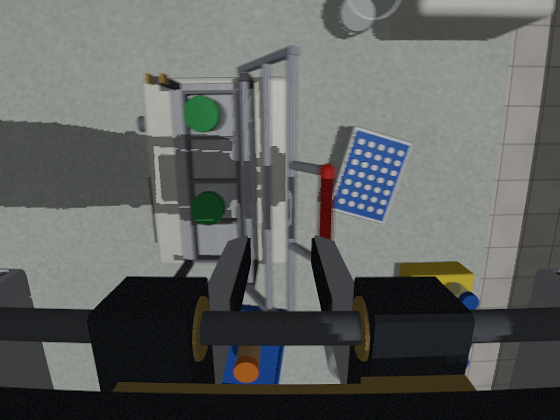

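Emit:
jog_arm --deltas "0 18 0 0 36; 0 32 0 0 36; 0 32 20 0 36; 0 32 45 0 36; 0 32 65 0 36; 0 32 75 0 36; 0 32 75 0 25; 0 32 75 0 12; 0 32 75 0 5; 0 32 75 0 5" --squeeze 15

```text
clock: 43.3
eef_pos: [679.2, -9.7, 221.2]
eef_rot: [3.14, 0.0, 1.55]
wrist_force: [1.4, -0.1, 4.4]
finger_gap: 11.5
```

Run:
```python
from h import *
p,R,s=pose();go((679.5,-9,218,1.55))
for q0,qs in ((2.1,np.arange(2.0,1.05,-.1)),(1.1,np.arange(1.0,.05,-.1)),(.1,(.05,0,-.01))):
  print('; '.join('0 %.1f %.1f 0 5'%(145*(np.cos(q0)-np.cos(q)),-145*(np.sin(q)-np.sin(q0))) for q in qs))
```

```text
at [679.2  -9.7 221.2] yaw 1.550 gap 11.5 t 43.30 F [ 1.4 -0.1  4.4] j [-0.07  0.58  1.04  0.    1.52 -0.05]
(679.5, -9, 218, 1.55) -> [0.8 0.3 3.2] tw -0.0
0 -12.9 -6.7 0 5; 0 -26.3 -12.0 0 5; 0 -40.3 -16.0 0 5; 0 -54.5 -18.6 0 5; 0 -69.0 -19.8 0 5; 0 -83.5 -19.5 0 5; 0 -97.8 -17.7 0 5; 0 -112.0 -14.6 0 5; 0 -125.7 -10.0 0 5; 0 -139.0 -4.1 0 5
0 -12.6 7.2 0 5; 0 -24.4 15.6 0 5; 0 -35.3 25.2 0 5; 0 -45.1 35.8 0 5; 0 -53.9 47.4 0 5; 0 -61.5 59.7 0 5; 0 -67.8 72.8 0 5; 0 -72.8 86.4 0 5; 0 -76.3 100.4 0 5; 0 -78.5 114.7 0 5
0 -0.5 7.2 0 5; 0 -0.7 14.5 0 5; 0 -0.7 15.9 0 5
```

Emit:
jog_arm --deltas "0 -12.9 -6.7 0 5; 0 -26.3 -12 0 5; 0 -40.3 -16 0 5; 0 -54.5 -18.6 0 5; 0 -69 -19.8 0 5; 0 -83.5 -19.5 0 5; 0 -97.8 -17.7 0 5; 0 -112 -14.6 0 5; 0 -125.7 -10 0 5; 0 -139 -4.1 0 5"

```text
clock: 44.55
eef_pos: [539.6, -6.7, 224.6]
eef_rot: [3.14, -0.0, 1.55]
wrist_force: [2.0, -0.3, 0.7]
finger_gap: 11.4
```

Emit:
jog_arm --deltas "0 -12.6 7.2 0 5; 0 -24.4 15.6 0 5; 0 -35.3 25.2 0 5; 0 -45.1 35.8 0 5; 0 -53.9 47.4 0 5; 0 -61.5 59.7 0 5; 0 -67.8 72.8 0 5; 0 -72.8 86.4 0 5; 0 -76.3 100.4 0 5; 0 -78.5 114.7 0 5"

```text
clock: 45.8
eef_pos: [462.5, -5.2, 109.5]
eef_rot: [3.138, 0.0, 1.55]
wrist_force: [15.4, 0.4, 0.0]
finger_gap: 11.5
```

Run:
```python
from h import *
go((462,-4.4,93.5,1.55)); im,d,e=grab('side'); save(cv2.resize(im[140:290,200:360],None,fx=4,fy=4),'s27')
```

```text
at [462.5  -5.2 109.5] yaw 1.550 gap 11.5 t 45.80 F [15.4  0.4  0. ] j [-0.09  0.19  1.85  0.    1.1  -0.07]
(462, -4.4, 93.5, 1.55) -> [ 0.8 -0.6 16. ] tw -0.0
```

View pics/s27.png

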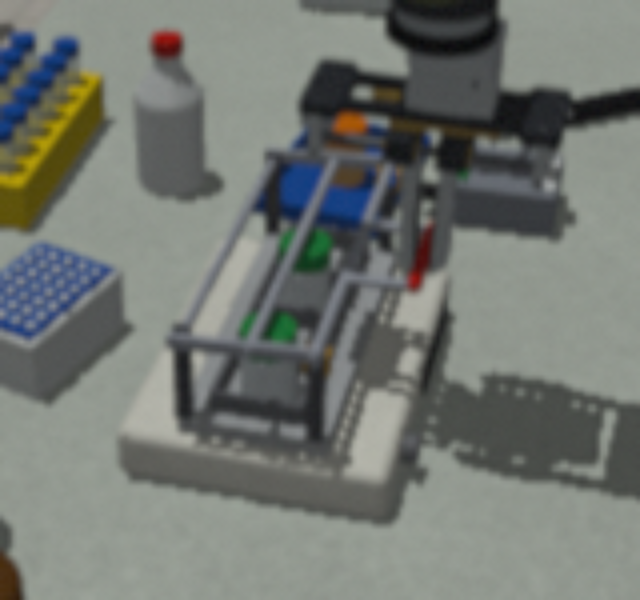

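Emit:
jog_arm --deltas "0 1 4 0 5; 0 1 8 0 5; 0 1 12 0 5; 0 1 14 0 5; 0 1 15 0 5; 0 1 16 0 5; 0 1 16.5 0 5; 0 1 17 0 5; 0 1 17 0 5; 0 1 17 0 5"

```text
clock: 47.1
eef_pos: [462.4, -5.3, 94.0]
eef_rot: [3.141, 0.0, 1.55]
wrist_force: [-6.5, 0.1, 22.2]
finger_gap: 11.4
```

An upward reaction of 22 N with the handle at the original closed height means the bail is down in the catch. Releasing, rising, and checking.

Emit:
jog_arm --deltas "0 0 -0.5 0 5; 0 0 -0.5 0 15; 0 0 -0.5 0 25; 0 0 -0.5 0 36; 0 0 -0.5 0 36; 0 0 -0.5 0 36; 0 0 -20 0 36; 0 0 -60 0 36; 0 0 -110 0 36; 0 0 -140 0 36"

```text
clock: 48.35
eef_pos: [462.6, -5.2, 235.0]
eef_rot: [3.139, 0.0, 1.55]
wrist_force: [0.3, -0.3, 1.2]
finger_gap: 36.0
```

Run:
```python
from h import *
go((380,-304,230,0)); im,dep,e=grab('wrist'); save(im,'w28')
def red(n,im,dep,e):
    hsv=cv2.cvtColor(im,cv2.COLOR_RGB2HSV); m=((hsv[...,0]<6)|(hsv[...,0]>174))&(hsv[...,1]>130)&(hsv[...,2]>60)&(dep>0)
    v,u=np.where(m);Q=deproj(np.c_[u,v],dep,e);Q=Q[(abs(Q[:,1]+3)<60)&(Q[:,2]>80)]; print(n,len(Q),np.median(Q,0).round(1),Q[:,2].max())
red('w',im,dep,e)
for n in('side','scene'):
    im,dep,e=grab(n); red(n,im,dep,e)
    save(cv2.resize(im[140:290,200:360] if n=='side' else im[170:290,150:340],None,fx=4,fy=4),n+'28')
for f in('side','scene'):
    z=np.load(f+'0.npz'); red(f+'0',z['im'],z['dep'],(z['K'],z['d'],z['R'],z['o']))
```

```text
at [462.6  -5.2 235. ] yaw 1.550 gap 36.0 t 48.35 F [ 0.3 -0.3  1.2] j [-0.09  0.06  1.68 -0.    1.39 -0.07]
(380, -304, 230, 0) -> [-300.5  -76.4    4.9] tw 1.55
w 985 [461.5  -0.9 133.6] 136.73388618845564
side 39 [461.    2.5 135.5] 137.3068377185224
scene 141 [-555.6  -36.6  484.9] 511.4833629398846
side0 44 [ 4.612e+02 -4.000e-01  1.351e+02] 137.77322225732496
scene0 55 [466.6  -6.  133.8] 137.47749019479852
```

View pics/w28.png

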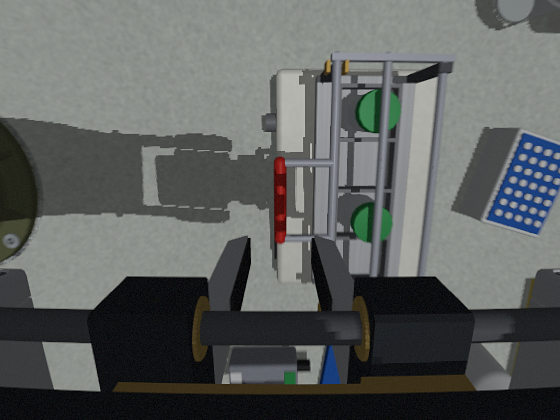

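View pics/side28.png

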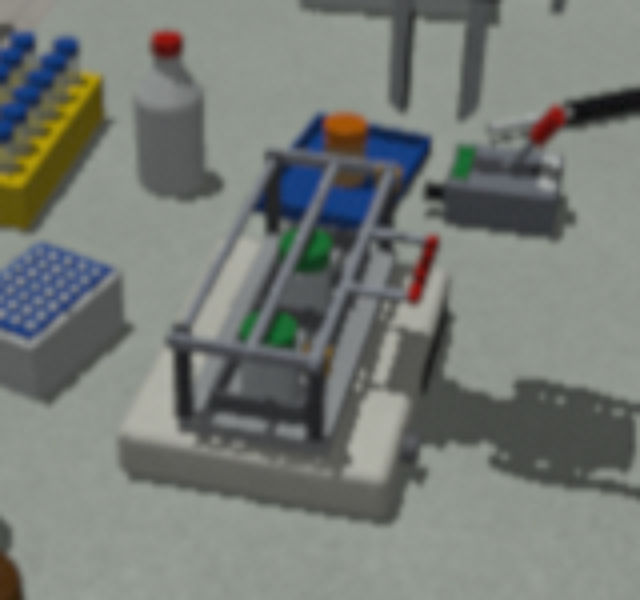

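View pics/scene28.png

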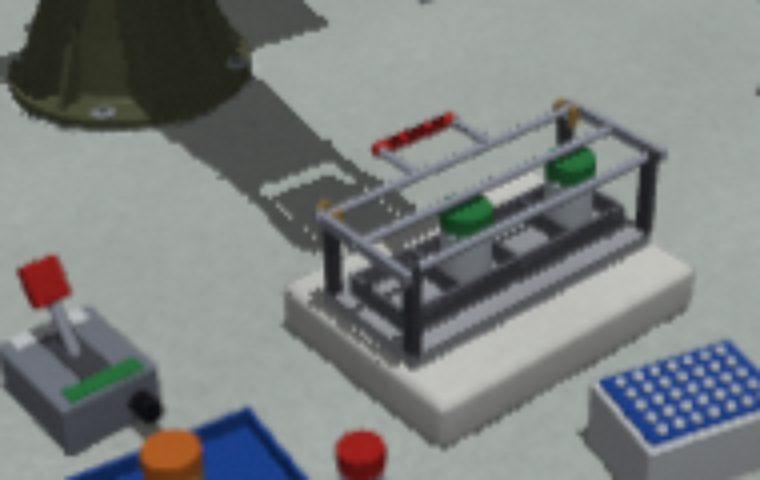

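Bail handle height matches the start to within half a millimetre, and the front bar sits in both forks. Now the isolator: approach from the white side.

Emit:
jog_arm --deltas "-30 -25 0 0.17 0; -80 -50 0 0.35 0; -135 -75 0 0.53 0; -190 -95 0 0.71 0; -240 -105 0 0.89 0; -280 -105 0 1.07 0; -300 -105 0 1.25 0; -301 -105 0 1.43 0; -301 -105 0 1.55 0; -301 -105 0 1.55 0"

```text
clock: 49.75
eef_pos: [350.7, -303.6, 231.3]
eef_rot: [-3.14, 0.001, 0.0]
wrist_force: [-0.5, -0.3, -0.9]
finger_gap: 0.6
```

Run:
```python
from h import *
im,dep,e=grab('wrist'); save(im,'w29');go((352,-304,68,0))
hsv=cv2.cvtColor(im,cv2.COLOR_RGB2HSV); m=((hsv[...,0]<6)|(hsv[...,0]>174))&(hsv[...,1]>130)&(hsv[...,2]>60)&(dep>0)
v,u=np.where(m);Q=deproj(np.c_[u,v],dep,e);Q=Q[(abs(Q[:,1]+304)<40)&(Q[:,2]>60)]; print(len(Q),np.median(Q,0).round(1),Q.min(0),Q.max(0))
```

```text
at [ 350.8 -303.7  231.6] yaw 0.003 gap 0.5 t 49.80 F [-0.2  0.2  0.1] j [-0.79  0.07  1.68  0.    1.39  0.78]
(352, -304, 68, 0) -> [  1.4   0.5 163.6] tw 0.003
814 [ 398.8 -304.6  102.8] [ 384.55439384 -319.06524318   83.60552766] [ 412.00745946 -290.04070614  109.87252312]
```

View pics/w29.png

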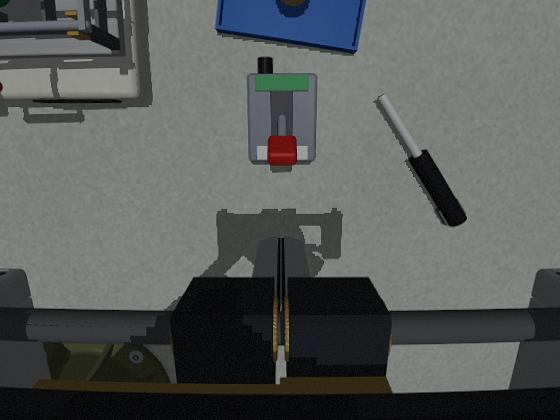

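Emit:
jog_arm --deltas "0 0.5 45 0 0; 0 0.5 90 0 0; 0 0.5 130 0 0; 0 0.5 155 0 0; 0 0.5 164 0 0; 0 0.5 164 0 0; 10 0.5 164 0 0; 20 0.5 164 0 0; 30 0.5 164 0 0; 40 0.5 164 0 0"

```text
clock: 51.05
eef_pos: [391.9, -304.4, 68.8]
eef_rot: [3.141, -0.0, 0.0]
wrist_force: [-2.2, 0.9, 0.4]
finger_gap: 0.3
```

Emit:
jog_arm --deltas "10 0 0 0 0; 20 0 0 0 0; 30 0 0 0 0; 40 0 0 0 0; 48 0 0 0 0; 52 0 0 0 0; 52 0 0 0 0; 30 0 0 0 0; 0 0 0 0 0; -20 0 0 0 0"

```text
clock: 52.3
eef_pos: [370.1, -304.4, 68.7]
eef_rot: [3.142, -0.0, -0.001]
wrist_force: [0.5, -0.0, 0.2]
finger_gap: 0.9
```

Emit:
jog_arm --deltas "-20 0 0 0 0; -20 0 -40 0 0; -20 0 -80 0 0; -30 0 -130 0 0; -30 0 -160 0 0; -30 0 -160 0 0; -30 0 -160 0 0; -30 0 -160 0 0; -30 0 -160 0 0; -30 0 -160 0 0"

```text
clock: 53.55
eef_pos: [341.0, -304.3, 228.3]
eef_rot: [-3.141, 0.0, -0.0]
wrist_force: [0.4, 0.1, -0.2]
finger_gap: 0.3
```

Run:
```python
from h import *
im,dep,e=lids('wrist','w30');go((352,-304,68,0))
hsv=cv2.cvtColor(im,cv2.COLOR_RGB2HSV); m=((hsv[...,0]<6)|(hsv[...,0]>174))&(hsv[...,1]>130)&(hsv[...,2]>60)&(dep>0)
v,u=np.where(m);Q=deproj(np.c_[u,v],dep,e);Q=Q[(abs(Q[:,1]+304)<40)&(Q[:,2]>60)]; print(len(Q),np.median(Q,0).round(1),Q.min(0),Q.max(0))
lids('side','side30'); lids('scene','scene30')
```

```text
green [260.  74.] 118 ztop 45.9 ctr 469.5 -281.1 r 8.7 mean [ 469.4 -280.7   44.9]
green [302.  74.] 111 ztop 45.9 ctr 469.8 -328.0 r 8.8 mean [ 469.  -327.8   44.9]
at [ 341.  -304.4  228.4] yaw -0.000 gap 0.3 t 53.60 F [0.4 0.4 0.4] j [-0.81  0.06  1.71 -0.    1.38  0.76]
(352, -304, 68, 0) -> [ 11.1  -0.3 160.4] tw -0.0
1003 [ 462.9 -304.6  102.8] [ 449.56022265 -319.01614293   84.16597816] [ 477.66499461 -290.49798752  109.84703822]
orange [ 96. 203.] 2056 ztop -668.3 ctr 1812.1 -1193.0 r 1094.6 mean [ 1956.8 -1073.1  -665.6]
orange [531. 163.] 487 ztop -668.3 ctr -1040.6 -2252.1 r 199.2 mean [-1038.6 -2260.3  -664.8]
orange [286. 173.] 79 ztop 64.9 ctr 581.8 -315.2 r 20.1 mean [ 580.9 -312.4   63.7]
orange [194. 288.] 347 ztop 103.5 ctr 676.4 326.6 r 15.5 mean [675.4 329.8 104.1]
orange [485. 102.] 3641 ztop 185.8 ctr 389.4 1763.5 r 604.0 mean [ 515.8 1804.1  183.9]
orange [152. 160.] 122 ztop -670.9 ctr -1836.3 709.2 r 70.0 mean [-1834.5   707.2  -667.8]
orange [129. 167.] 75 ztop -668.9 ctr -1840.2 477.6 r 34.2 mean [-1835.6   477.5  -666.4]
orange [ 56. 189.] 1200 ztop -666.8 ctr -1835.0 -106.7 r 444.9 mean [-1832.4  -123.8  -663.7]
orange [366. 209.] 176 ztop 102.9 ctr 683.0 314.2 r 14.9 mean [686.3 311.  103.7]
orange [192. 284.] 184 ztop 66.0 ctr 584.3 -318.2 r 20.2 mean [ 585.5 -319.8   64.6]
green [293. 211.] 71 ztop 120.4 ctr 561.8 75.5 r 18.6 mean [566.2  75.6 119.4]
green [266. 224.] 85 ztop 120.4 ctr 561.6 -35.0 r 20.1 mean [564.7 -35.8 118.8]
green [175. 265.] 62 ztop 49.6 ctr 473.1 -306.7 r 27.9 mean [ 471.8 -307.1   47.7]
```

View pics/w30.png

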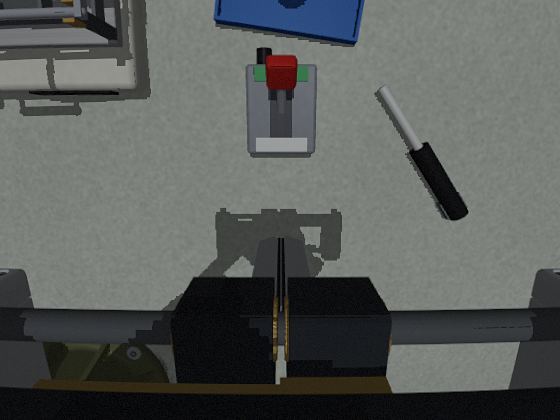

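View pics/side30.png

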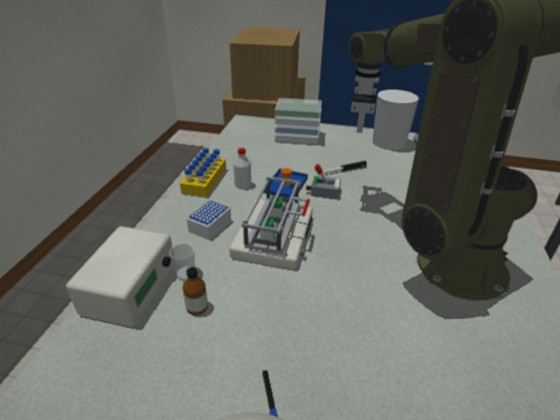

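View pics/scene30.png

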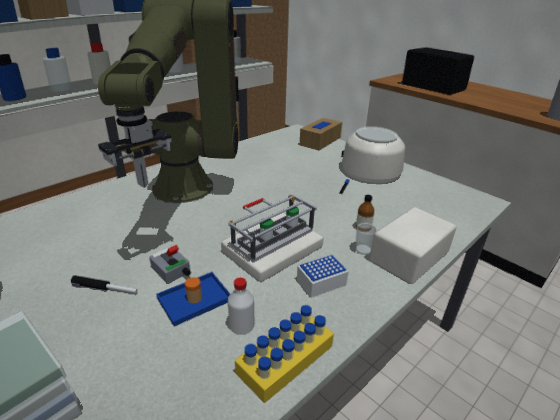

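The lever is over the green patch at (281,72) in the wrist view, so it's ON. The orange pot stands in the tray at scene pixel (193,288). Both green pots sit under the closed bail at (266,224) and (293,211), and the rest of the bench looks untouched. Handing in.

```bash
python3 -c "
from h import *
print(workorder.sign_off())"
```

```text
the job is handed in; nothing more can be done
None
```

I handed the job in at about 54 s. The isolator went off, the bail back to its end stop, the pots were moved, the bail went down into its catch, and the isolator went back on. Sign-off reported no verdict.

**Last checks**
- **Finished pot:** the one orange pot stands upright in the blue tray, lid top at z ≈ 63 mm.
- **Fresh pots:** both green pots stand upright in separate cells, +84 and −28 mm, with lid tops at z ≈ 119 mm.
- **Bail:** it is closed, with the handle height within about 0.5 mm of the start and the front bar in both forks.
- **Isolator:** the lever is over the green patch (ON).
- **Other items:** in the last pictures they look unmoved. I did not measure them again.

**What went wrong or disagreed**
- **Fingertip position:** the fingertips are about 20 mm behind the reported TCP, not 14 mm ahead as `manip.tcp_to_tips` says. My first push, and a second pass to check, went over the isolator lever without moving it. The bail was still closed then, and I used the measured offset from then on.
- **Knocked pot:** one fresh pot was knocked about 3 cm aside during the run. I found it again before gripping it.
- **Camera agreement:** the scene and side cameras disagreed by about 5 mm, so I used the wrist camera for grasping and placing.

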